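# Get the flux tin out from among the bottles

## Robot

A 6-joint arm with a two-finger parallel gripper is mounted at the origin on the work surface. World frame = base frame: x ahead of the robot, y to its left, z up, the work surface at z = 0. Lengths are in m, angles in rad, forces in N, time in s.
With the tool pointing down it reaches from about 0.3 to 0.85 m from the base axis. Payload 5.4 kg.
Tool frame: the origin (TCP) lies at the very end of the fingers, on their centre line; the grasp point (between the pads) lies 19 mm behind it; z points along the fingers, y is the line along which they close (so a half turn about z gives the same grasp; the last joint's range is limited). The gripper opens to 85 mm and grips with 20 to 120 N. Pads are 22 mm wide; open, the fingers measure 114 mm over their backs; the gripper's body (76 mm by 85 mm) begins 54 mm behind the grasp point. The pads swing forward as they close: fully open they stand 13 mm farther back than shut.
Start: joints at [0.924, 0.158, 1.597, -0, 1.386, -0.21], TCP at [0.243, 0.521, 0.231] pointing down, gripper open.
Joint ranges: [-2.91, 2.91], [-0.94, 2.29], [0.18, 2.7], [-1.29, 4.43], [0.17, 2.64], [-3, 3]. Speed limits (rad/s): [2.57, 2.57, 3.14, 3.14, 3.14, 3.14].

## Interface

Orientations are given as a unit quaternion [x, y, z, w].
In Python, from plant import robot gives the robot as it stands. The module is installed in compiled form; this text tells all that it offers.
- The arm moves only by the tool arm_command, never from a script. Its argument "rows" is a list of rows, each an object with "offset": the shift along the world's x, y, z in units of 0.12 m (1.0 is 0.12 m), a list of three; "angular": the turn, a rotation vector about the world's x, y, z in units of 45 degrees (1.0 is 45 degrees), a list of three. A call has 1 to 8 rows; each row is the pose to reach, as a shift and turn from the pose commanded when the call began; what a row does not reach only later rows make up. A row lasts 1/12 s, in which the tool goes at most 41.7 mm and 7.16 degrees, less where a joint would pass 70% of its speed; a pose out of reach is approached as far as the arm can. A call with a number of a shift or a turn outside -1 to 1 is refused whole. A call with a gripper value outside its range is refused whole. "grip" is the opening, from 0 (shut) to 1 (fully open), set as the call begins (left out, the last holds). The fingers move at their own pace and stop on an object; "newtons" is the grip in N (left out, the last holds). Time passes only in rows, so rows that repeat a pose let the fingers close. It gives the time, the measured TCP pose, the force, the opening and the grip force at its end, in the units of the state.
- robot.state(): the state, without advancing time (a new reading comes with each control period).
- robot.snapshot(name): name is "scene" or "top" or "wrist"; returns (picture, depth): 480x640x3 uint8, red, green, blue; 480x640 float32, m along the optical axis (not along the pixel's ray), 0 where there is no reading.
- robot.get_calibration(name): a dict with "camera_matrix" (3x3 intrinsics, pixels), "rvec" (rotation vector, rad) and "tvec" (3), from world to camera coordinates, as OpenCV has them; the wrist camera has in their place "hand_eye" (4x4, takes a point from camera to tool coordinates, whose origin is the TCP and whose axes are the flange's). Camera axes: x right, y down, z forward; pixel columns grow to the right and rows downward; lengths in m; the calibration is good to about 2 mm. A picture is of the moment at which its call begins: read the wrist's pose just before it. get_calibration takes no time and is no camera call.
- robot.sign_off(): hands the job in; it is judged then, once.
Trained networks look in the newest picture that a camera, given by its name, has taken for a name from the list of things; names that differ only in an ending like _2 or _b are one class to them, and where a whole thing is asked for, a point or a joint stands for the part that bears it (a point fixed in the world has none). Each returns a list of dicts, best first, with "conf" (0 to 1); they miss things now and then, are a little off and sometimes report something else, mostly with a low value. They report only what shows in the picture. A call takes as long as a camera call. They do not tell look-alikes from the thing itself.
- robot.boxes_of(camera, thing): "at" ([column, row] in pixels, amid what is visible of it).
The state is a dict: "clock": time; "qpos": joint angles; "joint_velocities": joint speeds; "tau": joint torques, N m; "tool_pos": TCP position; "tool_rot": TCP orientation; "contact_force": force on the tool from outside, world axes, zero at the start; "torque": the same for the moment, N m; "grip_width": finger opening in m; "grip_force": force on a finger pad.
Only numpy, scipy, OpenCV 4.12 (cv2) and the standard library are available. Lean on these libraries where they do the work, as an engineer would, in place of code of your own. Each camera call takes 0.05 s, during which the arm holds its last target. There are 200 camera calls.

## Task

The low round flux tin is wanted for a soldering job, but it sits down in the narrow bottle trough, wedged between two of the three tall containers. Lift just those two out and stand them in the low steel tray, then stand the tin wholly on the white heatproof pad. After that put each of the two containers back in the trough on the place where it stood, leaving the third container and the little carton where they are and knocking nothing over.

Things in the scene. Friction and masses are not known exactly. Their poses are not given: they have to be found in the camera images.
- rack: The bottle trough: fixed, grey sheet steel, open on top, inside 306 (x) by 70 mm (y), floor and walls 3 mm thick, all walls 50 mm high. Origin: centre of underside; x runs along it, away from the robot. Five places in single file on its centre line: ring-stained places for the tall containers at x = -118, 0, +118 mm, and low places between them at x = -59 and +59 (things stand there within 2 mm).
- spray_can: Upright aluminium aerosol can, 52 mm diameter, 150 mm tall in all, with a wide grey plastic cap 43 mm across from 112 mm up to the top; 0.15 to 0.3 kg. Origin: centre of its underside, z up. It starts on one of the trough's three ring-stained places.
- bottle: Upright round brown glass bottle, 54 mm diameter up to 82 mm, sloping shoulder to a 25 mm neck at 105 mm, black ribbed screw cap 30 mm across from 112 mm up to its top at 140 mm; 0.17 to 0.33 kg. Origin: centre of its underside, z up. It starts on one of the trough's three ring-stained places.
- flask: Upright rectangular steel solvent tin, 52 mm (x) by 36 mm (y), flat top at 104 mm, with a round black screw cap 26 mm across from 108 mm up to its top at 134 mm in the middle; 0.14 to 0.28 kg. Origin: centre of its underside, z up. It starts on one of the trough's three ring-stained places.
- flux_tin: Low round steel tin with an aluminium lid, 54 mm diameter (53 mm below 20 mm), 33 mm tall; 0.09 kg. Origin: centre of its underside, z up. It starts on one of the two low places: about 8 mm from each side wall and 2 to 9 mm from the tall container before and behind it, so fingers get round it only along the trough, once both are gone.
- bulb_carton: Small square cardboard bulb carton, 38 by 38 mm, 56 mm tall, standing on the trough's other low place; to be left there. Origin: centre of its underside, z up.
- tray: Fixed low open steel tray, 226 mm (x) by 146 mm (y) outside, walls 3 mm thick and 18 mm high, floor 3 mm thick. Origin: centre of its underside. It stands to one side of the trough; the side varies.
- pad: Fixed white square heatproof pad, 100 by 100 mm, 4 mm thick, flat on the bench on the other side of the trough. Origin: centre of its underside; x and y along its edges.
Mind the look-alikes: they are no part of the job. What is meant by the pad is not blue, orange or yellow, and is the smaller of those in its own colour.

How it is judged:
By the outcome, as a careful person would: the job done as asked, in the order asked, and still so for the second after the job is handed in, with the robot touching nothing.
It also fails if it takes over 112 s, if anything falls off the work surface, if the arm or the gripper's body presses on something with over 40 N, if the wrist force passes 120 N, or if a joint passes its speed limit or range.

## Working session

There is one attempt and no reset: what is moved stays moved. The work goes in short steps, Python scripts to look and compute and a tool call to move; the robot and the scene stay as the last step left them, time stands still between calls to the robot, and variables do not carry over. Pictures are saved under pics/ and viewed, at most 14 in all, crops included, and the job is handed in when it is done.

Besides the shell and the picture viewer there is one more tool, called after "Request:" by a JSON object that holds its "fn" and its "kwargs". arm_command: Moves the arm, as the interface text tells. Its arguments: {"type":"object","properties":{"rows":{"type":"array","items":{"type":"object","properties":{"offset":{"type":"array","items":{"type":"number"}},"angular":{"type":"array","items":{"type":"number"}}}}},"grip":{"type":"number"},"newtons":{"type":"number"}},"required":["rows"]}

```bash
mkdir -p pics; cat > h.py <<'E'
import numpy as np, cv2
from plant import robot
from scipy.spatial.transform import Rotation as R
def cam(n):
    c=robot.get_calibration(n); K=np.array(c["camera_matrix"])
    if n=="wrist":
        s=robot.state(); T=np.eye(4); T[:3,:3]=R.from_quat(s["tool_rot"]).as_matrix(); T[:3,3]=s["tool_pos"]
        M=T@np.array(c["hand_eye"])
    else:
        E=np.eye(4); E[:3,:3]=cv2.Rodrigues(np.array(c["rvec"],float))[0]; E[:3,3]=np.ravel(c["tvec"]); M=np.linalg.inv(E)
    return K,M   # M: cam->world
def shot(n,save=None):
    K,M=cam(n); im,d=robot.snapshot(n)
    if save: cv2.imwrite("pics/"+save,im[:,:,::-1])
    return im,d,K,M
def cloud(d,K,M):
    v,u=np.indices(d.shape); P=np.stack([(u-K[0,2])/K[0,0]*d,(v-K[1,2])/K[1,1]*d,d],-1)
    W=P@M[:3,:3].T+M[:3,3]; W[d==0]=np.nan; return W
def px(p,K,M):
    q=np.linalg.inv(M)@np.r_[p,1]; return (K@q[:3])[:2]/q[2]
def ray(u,v,z,K,M):
    r=M[:3,:3]@np.linalg.inv(K)@[u,v,1]; return M[:3,3]+r*(z-M[2,3])/r[2]
E
python3 - <<'E'
from h import *
for n in ["scene","top"]:
    im,d,K,M=shot(n,n+"0.png"); W=cloud(d,K,M); np.savez(n+"0.npz",im=im,d=d,K=K,M=M)
    print(n,M[:3,3].round(3),K[0,0])
    for t in ["rack","spray_can","bottle","flask","flux_tin","bulb_carton","tray","pad"]:
        for b in robot.boxes_of(n,t)[:4]:
            u,v=np.array(b["at"]).astype(int); print(t,[u,v],round(b["conf"],2),W[v,u].round(3))
s=robot.state(); print(s)
E
```

```text
scene [0.993 0.562 0.974] 489.04637279122363
rack [np.int64(265), np.int64(249)] 0.75 [0.606 0.057 0.046]
rack [np.int64(207), np.int64(153)] 0.63 [ 0.464 -0.312  0.004]
spray_can [np.int64(314), np.int64(207)] 0.7 [0.482 0.099 0.116]
bottle [np.int64(214), np.int64(247)] 0.79 [ 0.696 -0.001  0.099]
flask [np.int64(264), np.int64(230)] 0.75 [0.59  0.045 0.092]
flask [np.int64(291), np.int64(223)] 0.67 [0.519 0.059 0.059]
flux_tin [np.int64(243), np.int64(244)] 0.65 [0.625 0.004 0.037]
bulb_carton [np.int64(289), np.int64(225)] 0.66 [0.527 0.06  0.059]
tray [np.int64(206), np.int64(153)] 0.79 [ 0.465 -0.315  0.003]
pad [np.int64(526), np.int64(326)] 0.97 [0.369 0.599 0.01 ]
pad [np.int64(388), np.int64(274)] 0.96 [0.452 0.298 0.003]
pad [np.int64(338), np.int64(324)] 0.87 [0.624 0.291 0.003]
pad [np.int64(461), np.int64(246)] 0.72 [0.279 0.385 0.008]
top [0.236 0.138 1.13 ] 467.3539281261622
rack [np.int64(348), np.int64(213)] 0.85 [0.545 0.068 0.059]
bottle [np.int64(382), np.int64(158)] 0.96 [ 0.665 -0.011  0.106]
bottle [np.int64(352), np.int64(209)] 0.42 [0.571 0.055 0.004]
flask 
[... 515 characters left out ...]
ay([ 9.23884080e-01,  1.58358473e-01,  1.59698320e+00,  2.89742412e-05,
        1.38623220e+00, -2.10088958e-01]), 'joint_velocities': array([-9.21716171e-04, -2.42054753e-03,  2.18904972e-03,  1.11000275e-03,
       -2.79741053e-05, -2.05079025e-03]), 'tau': array([-1.76047601e-03, -3.95996976e+01, -3.31707752e+01, -3.40827828e-04,
        2.44340799e-04,  1.75377647e-05]), 'tool_pos': array([0.24325799, 0.5209936 , 0.23133092]), 'tool_rot': array([ 2.16681872e-01,  9.76242268e-01,  1.44559789e-05, -9.05301998e-06]), 'contact_force': array([ 1.09776218, -1.06052692,  0.48594413]), 'torque': array([-0.00797063, -0.03284855,  0.03330528]), 'grip_force': 0.0, 'grip_width': 0.08549077790696938}
```

View pics/scene0.png

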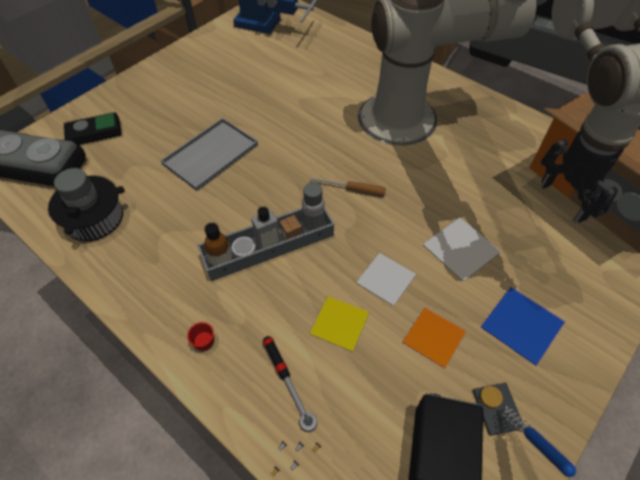

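View pics/top0.png

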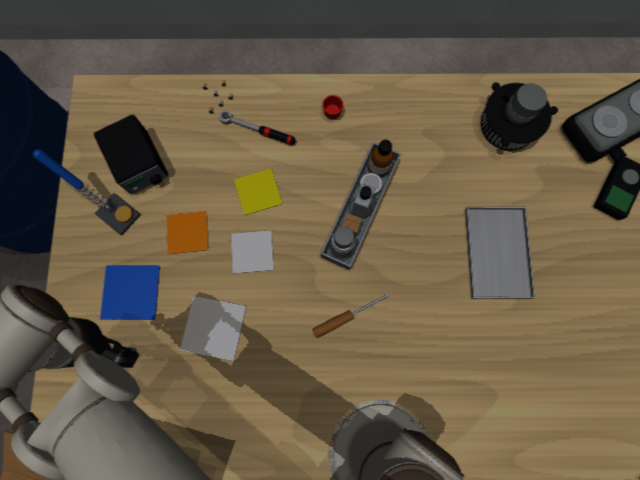

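Scene: the trough at top (362,205) holds, from far to near, the bottle (382,155), flux tin (372,182), flask (365,195), carton (352,222) and spray can (344,240). The tray is at (500,252). There are two white pads, at (252,251) and (214,326); the first looks smaller. I'll measure both and enlarge that area.

```bash
python3 - <<'E'
from h import *
f=np.load("top0.npz"); im,d,K,M=[f[k] for k in("im","d","K","M")]; W=cloud(d,K,M)
hsv=cv2.cvtColor(im,cv2.COLOR_RGB2HSV)
for (u,v) in [(252,251),(214,326)]:
    m=np.zeros((482,642),np.uint8); g=cv2.GaussianBlur(im,(3,3),0).copy()
    m=((hsv[...,1]<45)&(hsv[...,2]>75)).astype(np.uint8)
    n,l,st,c=cv2.connectedComponentsWithStats(m,connectivity=4); k=l[v,u]; ys,xs=np.where(l==k)
    P=np.array([ray(x,y,.004,K,M)[:2] for x,y in zip(xs,ys)],np.float32)
    print((u,v),cv2.minAreaRect(P*1000),len(xs))
cv2.imwrite("pics/cropw.png",cv2.resize(im[200:380,140:340],None,fx=3,fy=3,interpolation=cv2.INTER_CUBIC)[:,:,::-1])
# bench check and tray, rack
for nm,(x0,x1,y0,y1,z0,z1) in dict(rack=(.4,.75,-.12,.18,.042,.058),tray=(.3,.62,-.45,-.2,.013,.024)).items():
    m=(W[...,0]>x0)&(W[...,0]<x1)&(W[...,1]>y0)&(W[...,1]<y1)&(W[...,2]>z0)&(W[...,2]<z1)
    P=(W[m][:,:2]*1000).astype(np.float32); print(nm,len(P),cv2.minAreaRect(P),cv2.boxPoints(cv2.minAreaRect(P)).round(0).tolist())
b=W[280:320,300:330,2]; print("bench z",np.nanmedian(b),np.nanstd(b))
f=np.load("scene0.npz"); im,d,K,M=[f[k] for k in("im","d","K","M")]; W=cloud(d,K,M)
for nm,(x0,x1,y0,y1,z0,z1) in dict(rack=(.4,.75,-.12,.18,.042,.058),tray=(.3,.62,-.45,-.2,.013,.024)).items():
    m=(W[...,0]>x0)&(W[...,0]<x1)&(W[...,1]>y0)&(W[...,1]<y1)&(W[...,2]>z0)&(W[...,2]<z1)
    P=(W[m][:,:2]*1000).astype(np.float32); print(nm,len(P),cv2.minAreaRect(P))
E
```

```text
(252, 251) ((464.654052734375, 303.0418395996094), (99.7106704711914, 100.71961212158203), 4.700558185577393) 1632
(214, 326) ((280.5523681640625, 389.8022155761719), (130.48245239257812, 129.97769165039062), 79.12425994873047) 3065
rack 707 ((575.6979370117188, 33.38838195800781), (77.53103637695312, 313.972412109375), 65.08146667480469) [[417.0, 64.0], [702.0, -68.0], [734.0, 2.0], [450.0, 135.0]]
tray 466 ((460.18865966796875, -302.2430419921875), (148.41976928710938, 224.1053466796875), 89.5934829711914) [[348.0, -376.0], [572.0, -377.0], [573.0, -229.0], [349.0, -227.0]]
bench z 0.0003340762939334496 0.0020894505107241
rack 1113 ((574.3931884765625, 31.58521270751953), (81.10856628417969, 313.3010559082031), 65.2414321899414)
tray 467 ((459.1523132324219, -303.32958984375), (230.2766876220703, 153.27996826171875), 0.2999893128871918)
```

View pics/cropw.png

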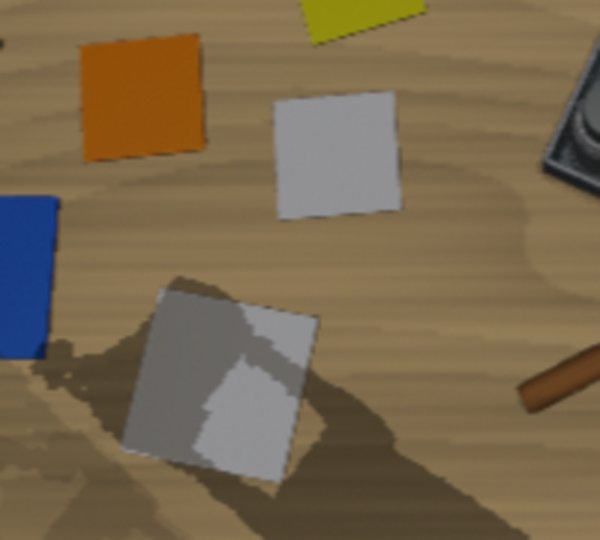

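Candidate pads: white at (252,251) measures 100×100 mm and white at (214,326) measures 130×130 mm. The orange (187,232), yellow (258,190) and blue (130,292) ones are ruled out by colour. The pad meant is the smaller white at (252,251), world (0.465, 0.303), and the crop confirms it. The containers to lift out are the bottle and the flask. I'll move over the trough and turn the fingers along it.

Request:
{"fn": "arm_command", "kwargs": {"rows": [{"offset": [1, -1, 1], "angular": [0, 0, -1]}, {"offset": [1, -1, 1], "angular": [0, 0, -1]}, {"offset": [1, -1, 1], "angular": [0, 0, -1]}, {"offset": [1, -1, 1], "angular": [0, 0, -1]}, {"offset": [1, -1, 1], "angular": [0, 0, -1]}, {"offset": [1, -1, 1], "angular": [0, 0, -1]}, {"offset": [1, -1, 1], "angular": [0, 0, -1]}, {"offset": [1, -1, 1], "angular": [0, 0, -1]}], "grip": 1}}

```text
clock: 1.57
tool_pos: [0.3639, 0.4006, 0.3519]
tool_rot: [0.575, 0.818, 0.001, 0.0]
contact_force: [-0.0, -0.1, 0.1]
grip_width: 0.0852
grip_force: 0.0
```

Request:
{"fn": "arm_command", "kwargs": {"rows": [{"offset": [1, -1, 0], "angular": [0, 0, -1]}, {"offset": [1, -1, 0], "angular": [0, 0, -1]}, {"offset": [1, -1, 0], "angular": [0, 0, -1]}, {"offset": [1, -1, 0], "angular": [0, 0, -1]}, {"offset": [1, -1, 0], "angular": [0, 0, -1]}, {"offset": [1, -1, 0], "angular": [0, 0, -1]}, {"offset": [1, -1, 0], "angular": [0, 0, -1]}, {"offset": [1, -1, 0], "angular": [0, 0, -1]}]}}

```text
clock: 2.23
tool_pos: [0.4831, 0.2809, 0.3508]
tool_rot: [0.843, 0.537, -0.0, -0.0]
contact_force: [-1.3, -0.3, 0.4]
grip_width: 0.0857
grip_force: 0.0
```

Request:
{"fn": "arm_command", "kwargs": {"rows": [{"offset": [0.8, -1, 0], "angular": [0, 0, 0]}, {"offset": [0.8, -1, 0], "angular": [0, 0, 0]}, {"offset": [0.8, -1, 0], "angular": [0, 0, 0]}, {"offset": [0.8, -1, 0], "angular": [0, 0, 0]}, {"offset": [0.8, -1, 0], "angular": [0, 0, 0]}, {"offset": [0.8, -1, 0], "angular": [0, 0, 0]}]}}

```text
clock: 2.73
tool_pos: [0.5795, 0.1603, 0.3506]
tool_rot: [0.843, 0.537, -0.001, -0.0]
contact_force: [-0.8, 0.6, -0.4]
grip_width: 0.0854
grip_force: 0.0
```

Request:
{"fn": "arm_command", "kwargs": {"rows": [{"offset": [0, -1, 0], "angular": [0, 0, 0]}, {"offset": [0, -1, 0], "angular": [0, 0, 0]}, {"offset": [0, -1, 0], "angular": [0, 0, 0]}, {"offset": [0, -1, 0], "angular": [0, 0, 0]}, {"offset": [0, -1, 0], "angular": [0, 0, 0]}, {"offset": [0, -1, 0], "angular": [0, 0, 0]}]}}

```text
clock: 3.23
tool_pos: [0.5789, 0.0427, 0.3515]
tool_rot: [0.843, 0.538, 0.0, -0.0]
contact_force: [0.4, -0.1, -0.5]
grip_width: 0.0853
grip_force: 0.0
```

```bash
python3 - <<'E'
from h import *
s=robot.state(); print(s["clock"],s["tool_pos"].round(4),R.from_quat(s["tool_rot"]).as_matrix().round(3).tolist(),s["qpos"].round(2))
im,d,K,M=shot("wrist","w1.png"); W=cloud(d,K,M); np.savez("w1.npz",im=im,d=d,K=K,M=M); print(M[:3,3],K[0,0])
for t in ["rack","spray_can","bottle","flask","flux_tin","bulb_carton"]:
    for b in robot.boxes_of("wrist",t)[:2]:
        u,v=np.array(b["at"]).astype(int); print(t,[u,v],round(b["conf"],2),W[v,u].round(3))
E
```

```text
3.2333 [0.5789 0.0427 0.3515] [[0.421, 0.907, 0.0], [0.907, -0.421, 0.001], [0.001, -0.0, -1.0]] [-0.13  0.12  1.4   0.    1.62  0.3 ]
[0.61250346 0.11810657 0.49431456] 428.708107612099
rack [np.int64(314), np.int64(173)] 0.89 [0.577 0.055 0.003]
spray_can [np.int64(193), np.int64(206)] 0.82 [0.486 0.091 0.149]
spray_can [np.int64(435), np.int64(200)] 0.27 [ 0.675 -0.001  0.106]
bottle [np.int64(433), np.int64(203)] 0.86 [ 0.672 -0.003  0.105]
bottle [np.int64(369), np.int64(197)] 0.47 [0.622 0.011 0.038]
flask [np.int64(318), np.int64(205)] 0.87 [0.577 0.044 0.126]
flux_tin [np.int64(370), np.int64(195)] 0.64 [0.624 0.013 0.038]
bulb_carton [np.int64(264), np.int64(196)] 0.87 [0.524 0.062 0.059]
```

View pics/w1.png

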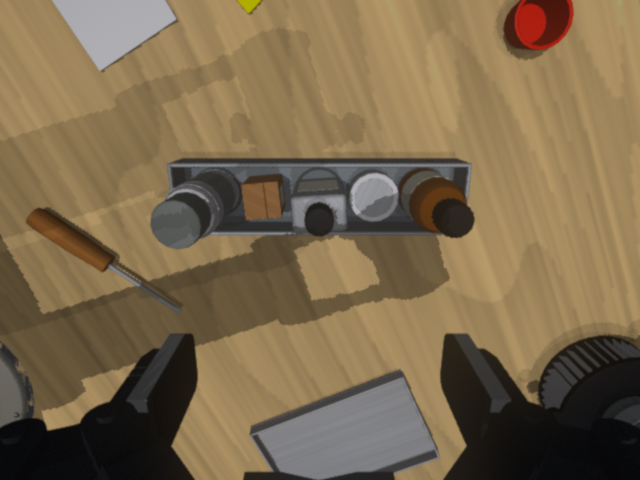

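The wrist view shows the spray can (180,222), carton (262,198), flask cap (319,219), flux tin (374,196) and bottle cap (453,217). The fingers run along the trough. Next I'll measure cap positions and heights from the wrist and scene views.

```bash
cat >> h.py <<'E'
def load(n):
    f=np.load(n); return [f[k] for k in("im","d","K","M")]
def region(W,c,r,z0,z1):
    m=(np.hypot(W[...,0]-c[0],W[...,1]-c[1])<r)&(W[...,2]>z0)&(W[...,2]<z1)
    P=W[m]; return m,P
E
python3 - <<'E'
from h import *
def tri(a,b):  # closest point of two rays (K,M,uv)
    A=np.zeros((3,3));B=np.zeros(3)
    for (K,M,u,v) in (a,b):
        r=M[:3,:3]@np.linalg.inv(K)@[u,v,1]; r/=np.linalg.norm(r); p=np.eye(3)-np.outer(r,r); A+=p;B+=p@M[:3,3]
    return np.linalg.solve(A,B)
c0=np.array([.575,.0325]); a=np.array([.907,-.421])
for n in ["w1.npz","top0.npz","scene0.npz"]:
    im,d,K,M=load(n); W=cloud(d,K,M)
    for nm,k,z0,z1,r in [("bottle cap",.118,.132,.15,.028),("flask cap",0,.127,.145,.028),("flask top",0,.1,.113,.04),("tin",.059,.03,.042,.032),("can",-.118,.14,.16,.03),("carton",-.059,.052,.066,.03)]:
        m,P=region(W,c0+a*k,r,z0,z1)
        if len(P)<8: print(n,nm,len(P)); continue
        z=np.median(P[:,2]); Q=P[P[:,2]>z-.006]; ctr,rad=cv2.minEnclosingCircle((Q[:,:2]*1000).astype(np.float32))
        v,u=np.where(m); print(n,nm,len(P),"z",z.round(4),"mean",Q[:,:2].mean(0).round(4),"mec",np.round(ctr,1),round(rad,1),"px",u.mean().round(1),v.mean().round(1),"raytop",)
    m=(W[...,0]>.4)&(W[...,0]<.75)&(W[...,1]>-.12)&(W[...,1]<.18)&(W[...,2]>.044)&(W[...,2]<.058)
    # rack walls in trough frame
    P=W[m][:,:2]-c0; s=P@a; t=P@[.421,.907]; k=(np.abs(s)<.165)&(np.abs(t)<.045); print(n,"rack s",np.percentile(s[k],[1,99]).round(4),"t",np.percentile(t[k],[2,98]).round(4))
E
```

```text
w1.npz bottle cap 1093 z 0.1429 mean [ 0.6789 -0.0133] mec [679.3 -14.5] 15.7 px 455.0 219.4 raytop
w1.npz flask cap 715 z 0.1371 mean [0.5729 0.0332] mec [572.5  32.5] 12.9 px 318.7 220.7 raytop
w1.npz flask top 1350 z 0.1068 mean [0.5741 0.0359] mec [572.4  32.6] 29.5 px 318.7 209.5 raytop
w1.npz tin 1955 z 0.0365 mean [0.6274 0.0091] mec [630.1   7. ] 30.3 px 373.9 196.4 raytop
w1.npz can 2213 z 0.1531 mean [0.4674 0.0846] mec [466.1  84. ] 21.6 px 177.2 222.5 raytop
w1.npz carton 1388 z 0.0592 mean [0.5201 0.0601] mec [519.8  59.8] 26.0 px 261.4 199.7 raytop
w1.npz rack s [-0.1569  0.1533] t [-0.0375  0.0383]
top0.npz bottle cap 155 z 0.1429 mean [ 0.6805 -0.0143] mec [681.6 -14.6] 15.5 px 385.4 145.9 raytop
top0.npz flask cap 108 z 0.1368 mean [0.5737 0.0326] mec [573.9  32.8] 12.8 px 365.8 191.2 raytop
top0.npz flask top 207 z 0.1065 mean [0.5687 0.0339] mec [573.   32.5] 29.6 px 364.0 197.5 raytop
top0.npz tin 259 z 0.0367 mean [0.6343 0.005 ] mec [631.6   5.7] 28.0 px 372.5 180.8 raytop
top0.npz can 315 z 0.1529 mean [0.4672 0.0842] mec [468.1  84.1] 21.5 px 343.8 236.3 raytop
top0.npz carton 231 z 0.0593 mean [0.5226 0.0587] mec [522.4  59.2] 25.7 px 352.3 222.2 raytop
top0.npz rack s [-0.156   0.1555] t [-0.0374  0.0394]
scene0.npz bottle cap 171 z 0.1425 mean [ 0.6821 -0.0147] mec [680.8 -15.4] 16.8 px 211.2 228.6 raytop
scene0.npz flask cap 113 z 0.1366 mean [0.5749 0.0322] mec [574.6  31.2] 13.1 px 262.7 211.2 raytop
scene0.npz flask top 232 z 0.1063 mean [0.5782 0.0348] mec [574.7  31.7] 30.1 px 263.9 220.8 raytop
scene0.npz tin 350 z 0.0366 mean [0.6291 0.0072] mec [629.3   7. ] 27.6 px 242.8 246.0 raytop
scene0.npz can 289 z 0.1526 mean [0.4689 0.084 ] mec [467.   82.2] 23.8 px 312.5 190.5 raytop
scene0.npz carton 242 z 0.059 mean [0.5223 0.0591] mec [521.7  58.4] 26.5 px 290.0 224.0 raytop
scene0.npz rack s [-0.1549  0.1558] t [-0.0387  0.0384]
```

Request:
{"fn": "arm_command", "kwargs": {"rows": [{"offset": [0.42, -0.24, 0], "angular": [0, 0, 0]}, {"offset": [0.84, -0.47, 0], "angular": [0, 0, 0]}, {"offset": [0.84, -0.47, -0.35], "angular": [0, 0, 0]}, {"offset": [0.84, -0.47, -0.7], "angular": [0, 0, 0]}, {"offset": [0.84, -0.47, -1], "angular": [0, 0, 0]}, {"offset": [0.84, -0.47, -1], "angular": [0, 0, 0]}, {"offset": [0.84, -0.47, -1], "angular": [0, 0, 0]}]}}

```text
clock: 4.17
tool_pos: [0.678, -0.0148, 0.2277]
tool_rot: [0.843, 0.537, -0.003, -0.003]
contact_force: [0.4, -0.4, 0.1]
grip_width: 0.0853
grip_force: 0.0
```

Request:
{"fn": "arm_command", "kwargs": {"rows": [{"offset": [0, 0, -0.2], "angular": [0, 0, 0]}, {"offset": [0, 0, -0.4], "angular": [0, 0, 0]}, {"offset": [0, 0, -0.5], "angular": [0, 0, 0]}, {"offset": [0, 0, -0.5], "angular": [0, 0, 0]}, {"offset": [0, 0, -0.5], "angular": [0, 0, 0]}]}}

```text
clock: 4.58
tool_pos: [0.6809, -0.0153, 0.1736]
tool_rot: [0.843, 0.537, 0.001, 0.001]
contact_force: [-0.4, 0.1, 0.5]
grip_width: 0.0854
grip_force: 0.0
```

Request:
{"fn": "arm_command", "kwargs": {"rows": [{"offset": [0, 0, -0.2], "angular": [0, 0, 0]}, {"offset": [0, 0, -0.4], "angular": [0, 0, 0]}, {"offset": [0, 0, -0.53], "angular": [0, 0, 0]}, {"offset": [0, 0, -0.53], "angular": [0, 0, 0]}, {"offset": [0, 0, -0.53], "angular": [0, 0, 0]}, {"offset": [0, 0, -0.53], "angular": [0, 0, 0]}]}}

```text
clock: 5.08
tool_pos: [0.682, -0.0157, 0.111]
tool_rot: [0.843, 0.537, 0.002, 0.002]
contact_force: [-0.1, 0.7, 1.1]
grip_width: 0.0851
grip_force: 0.0
```

Request:
{"fn": "arm_command", "kwargs": {"rows": [{"offset": [0, 0, 0], "angular": [0, 0, 0]}, {"offset": [0, 0, 0], "angular": [0, 0, 0]}, {"offset": [0, 0, 0], "angular": [0, 0, 0]}, {"offset": [0, 0, 0], "angular": [0, 0, 0]}, {"offset": [0, 0, 0], "angular": [0, 0, 0]}, {"offset": [0, 0, 0], "angular": [0, 0, 0]}, {"offset": [0, 0, 0], "angular": [0, 0, 0]}, {"offset": [0, 0, 0], "angular": [0, 0, 0]}], "grip": 0, "newtons": 50}}

```text
clock: 5.75
tool_pos: [0.6805, -0.0155, 0.1083]
tool_rot: [0.844, 0.537, 0.0, 0.0]
contact_force: [-0.1, -0.4, 5.0]
grip_width: 0.0288
grip_force: 49.4
```

Request:
{"fn": "arm_command", "kwargs": {"rows": [{"offset": [0, 0, 0.1], "angular": [0, 0, 0]}, {"offset": [0, 0, 0.25], "angular": [0, 0, 0]}, {"offset": [0, 0, 0.45], "angular": [0, 0, 0]}, {"offset": [0, 0, 0.65], "angular": [0, 0, 0]}, {"offset": [0, 0, 0.82], "angular": [0, 0, 0]}, {"offset": [0, 0, 0.9], "angular": [0, 0, 0]}, {"offset": [0, 0, 0.9], "angular": [0, 0, 0]}, {"offset": [0, 0, 0.9], "angular": [0, 0, 0]}]}}

```text
clock: 6.42
tool_pos: [0.6797, -0.0153, 0.2151]
tool_rot: [0.844, 0.537, -0.0, -0.0]
contact_force: [-0.4, 0.1, -2.7]
grip_width: 0.0288
grip_force: 49.8
```

Request:
{"fn": "arm_command", "kwargs": {"rows": [{"offset": [-0.02, -0.06, 0], "angular": [0, 0, 0]}, {"offset": [-0.06, -0.18, 0], "angular": [0, 0, 0]}, {"offset": [-0.11, -0.34, 0], "angular": [0, 0, 0]}, {"offset": [-0.17, -0.5, 0], "angular": [0, 0, 0]}, {"offset": [-0.22, -0.67, 0], "angular": [0, 0, 0]}, {"offset": [-0.27, -0.83, 0], "angular": [0, 0, 0]}, {"offset": [-0.33, -1, 0], "angular": [0, 0, 0]}]}}

```text
clock: 7.0
tool_pos: [0.6388, -0.1373, 0.214]
tool_rot: [0.844, 0.537, -0.001, -0.001]
contact_force: [0.4, 0.2, -2.1]
grip_width: 0.0289
grip_force: 49.7
```

Request:
{"fn": "arm_command", "kwargs": {"rows": [{"offset": [-0.12, -0.12, 0], "angular": [0, 0, 0]}, {"offset": [-0.26, -0.26, 0], "angular": [0, 0, 0]}, {"offset": [-0.4, -0.4, 0], "angular": [0, 0, 0]}, {"offset": [-0.54, -0.54, 0], "angular": [0, 0, 0]}, {"offset": [-0.68, -0.68, 0], "angular": [0, 0, 0]}, {"offset": [-0.82, -0.82, 0], "angular": [0, 0, 0]}, {"offset": [-0.94, -0.94, 0], "angular": [0, 0, 0]}, {"offset": [-1, -1, 0], "angular": [0, 0, 0]}]}}

```text
clock: 7.67
tool_pos: [0.5175, -0.2576, 0.2143]
tool_rot: [0.844, 0.536, -0.001, -0.001]
contact_force: [-0.6, -0.3, -1.9]
grip_width: 0.0291
grip_force: 49.8
```

Request:
{"fn": "arm_command", "kwargs": {"rows": [{"offset": [0, -0.1, 0], "angular": [0, 0, 0]}, {"offset": [0, -0.22, -0.1], "angular": [0, 0, 0]}, {"offset": [0, -0.34, -0.22], "angular": [0, 0, 0]}, {"offset": [0, -0.38, -0.36], "angular": [0, 0, 0]}, {"offset": [0, -0.38, -0.5], "angular": [0, 0, 0]}, {"offset": [0, -0.38, -0.6], "angular": [0, 0, 0]}, {"offset": [0, -0.38, -0.7], "angular": [0, 0, 0]}, {"offset": [0, -0.38, -0.7], "angular": [0, 0, 0]}]}}

```text
clock: 8.33
tool_pos: [0.5192, -0.2996, 0.1283]
tool_rot: [0.843, 0.537, -0.001, -0.003]
contact_force: [-0.6, -0.1, -2.8]
grip_width: 0.0287
grip_force: 49.8
```

```bash
python3 - <<'E'
from h import *
im,d,K,M=shot("wrist"); im2=shot("scene")[0]
cv2.imwrite("pics/a1.png",np.hstack([cv2.resize(im,(400,300)),cv2.resize(im2[60:360,60:460],(400,300))])[:,:,::-1])
s=robot.state(); print(s["tool_pos"],s["contact_force"],s["grip_width"],s["grip_force"])
E
```

```text
[ 0.52056825 -0.3007203   0.13148125] [-0.06286408  0.41418851 -1.29642852] 0.02908216045760023 49.830018281936646
```

View pics/a1.png

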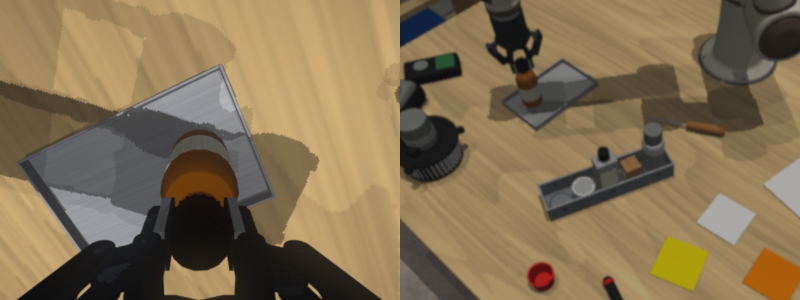

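The left (wrist) half shows the bottle upright in the gripper, inside the tray walls; the right (scene) half agrees, with the bottle at (528,88) and the trough undisturbed. I'll lower it and release.

Request:
{"fn": "arm_command", "kwargs": {"rows": [{"offset": [0, 0, -0.06], "angular": [0, 0, 0]}, {"offset": [0, 0, -0.11], "angular": [0, 0, 0]}, {"offset": [0, 0, -0.15], "angular": [0, 0, 0]}, {"offset": [0, 0, -0.18], "angular": [0, 0, 0]}, {"offset": [0, 0, -0.19], "angular": [0, 0, 0]}, {"offset": [0, 0, -0.19], "angular": [0, 0, 0]}, {"offset": [0, 0, -0.19], "angular": [0, 0, 0]}]}}

```text
clock: 9.02
tool_pos: [0.5205, -0.3011, 0.109]
tool_rot: [0.844, 0.537, 0.0, 0.0]
contact_force: [-0.5, -0.6, -2.3]
grip_width: 0.0288
grip_force: 49.9
```

Request:
{"fn": "arm_command", "kwargs": {"rows": [{"offset": [0, 0, -0.01], "angular": [0, 0, 0]}, {"offset": [0, 0, -0.015], "angular": [0, 0, 0]}, {"offset": [0, 0, -0.015], "angular": [0, 0, 0]}]}}

```text
clock: 9.27
tool_pos: [0.5209, -0.3015, 0.1082]
tool_rot: [0.844, 0.537, 0.0, 0.001]
contact_force: [-0.5, 0.4, 4.3]
grip_width: 0.0287
grip_force: 50.7
```

Request:
{"fn": "arm_command", "kwargs": {"rows": [{"offset": [0, 0, 0], "angular": [0, 0, 0]}, {"offset": [0, 0, 0], "angular": [0, 0, 0]}, {"offset": [0, 0, 0], "angular": [0, 0, 0]}, {"offset": [0, 0, 0], "angular": [0, 0, 0]}, {"offset": [0, 0, 0], "angular": [0, 0, 0]}, {"offset": [0, 0, 0], "angular": [0, 0, 0]}], "grip": 1}}

```text
clock: 9.77
tool_pos: [0.5204, -0.301, 0.107]
tool_rot: [0.844, 0.537, -0.0, -0.0]
contact_force: [-0.5, 0.2, -0.0]
grip_width: 0.0853
grip_force: 0.0
```

Request:
{"fn": "arm_command", "kwargs": {"rows": [{"offset": [0, 0, 0.2], "angular": [0, 0, 0]}, {"offset": [0, 0, 0.5], "angular": [0, 0, 0]}, {"offset": [0, 0, 0.8], "angular": [0, 0, 0]}, {"offset": [0, 0, 1], "angular": [0, 0, 0]}, {"offset": [0, 0, 1], "angular": [0, 0, 0]}]}}

```text
clock: 10.18
tool_pos: [0.5232, -0.3033, 0.2345]
tool_rot: [0.843, 0.537, 0.002, 0.006]
contact_force: [0.7, -1.1, 0.9]
grip_width: 0.0856
grip_force: 0.0
```

Request:
{"fn": "arm_command", "kwargs": {"rows": [{"offset": [0.03, 0.2, 0], "angular": [0, 0, 0]}, {"offset": [0.08, 0.5, 0], "angular": [0, 0, 0]}, {"offset": [0.13, 0.8, 0], "angular": [0, 0, 0]}, {"offset": [0.16, 1, 0], "angular": [0, 0, 0]}]}}

```text
clock: 10.52
tool_pos: [0.5395, -0.1782, 0.2262]
tool_rot: [0.843, 0.537, 0.0, -0.001]
contact_force: [-0.2, -0.1, 0.0]
grip_width: 0.0851
grip_force: 0.0
```

Request:
{"fn": "arm_command", "kwargs": {"rows": [{"offset": [0.05, 0.3, 0], "angular": [0, 0, 0]}, {"offset": [0.1, 0.6, 0], "angular": [0, 0, 0]}, {"offset": [0.14, 0.9, 0], "angular": [0, 0, 0]}, {"offset": [0.16, 1, 0], "angular": [0, 0, 0]}]}}

```text
clock: 10.85
tool_pos: [0.5586, -0.0565, 0.2263]
tool_rot: [0.843, 0.539, 0.0, -0.001]
contact_force: [0.0, 0.4, 0.1]
grip_width: 0.085
grip_force: 0.0
```

Request:
{"fn": "arm_command", "kwargs": {"rows": [{"offset": [0.05, 0.3, 0], "angular": [0, 0, 0]}, {"offset": [0.1, 0.6, 0], "angular": [0, 0, 0]}, {"offset": [0.125, 0.78, 0], "angular": [0, 0, 0]}, {"offset": [0.125, 0.78, -0.2], "angular": [0, 0, 0]}, {"offset": [0.125, 0.78, -0.4], "angular": [0, 0, 0]}, {"offset": [0.125, 0.78, -0.55], "angular": [0, 0, 0]}, {"offset": [0.125, 0.78, -0.6], "angular": [0, 0, 0]}, {"offset": [0.125, 0.78, -0.6], "angular": [0, 0, 0]}]}}

```text
clock: 11.52
tool_pos: [0.5722, 0.0325, 0.1526]
tool_rot: [0.844, 0.537, -0.002, -0.002]
contact_force: [0.0, 0.8, 0.7]
grip_width: 0.0853
grip_force: 0.0
```

Request:
{"fn": "arm_command", "kwargs": {"rows": [{"offset": [0, 0, 0], "angular": [0, 0, 0]}, {"offset": [0, 0, 0], "angular": [0, 0, 0]}]}}

```text
clock: 11.68
tool_pos: [0.5749, 0.0322, 0.1566]
tool_rot: [0.844, 0.537, 0.001, 0.001]
contact_force: [-0.5, 0.4, 0.3]
grip_width: 0.0851
grip_force: 0.0
```

Request:
{"fn": "arm_command", "kwargs": {"rows": [{"offset": [0, 0, -0.15], "angular": [0, 0, 0]}, {"offset": [0, 0, -0.27], "angular": [0, 0, 0]}, {"offset": [0, 0, -0.34], "angular": [0, 0, 0]}, {"offset": [0, 0, -0.36], "angular": [0, 0, 0]}, {"offset": [0, 0, -0.36], "angular": [0, 0, 0]}, {"offset": [0, 0, -0.36], "angular": [0, 0, 0]}]}}

```text
clock: 12.18
tool_pos: [0.5746, 0.0325, 0.113]
tool_rot: [0.844, 0.537, 0.001, 0.001]
contact_force: [0.5, 0.8, 0.2]
grip_width: 0.0855
grip_force: 0.0
```

Request:
{"fn": "arm_command", "kwargs": {"rows": [{"offset": [0, 0, 0], "angular": [0, 0, 0]}, {"offset": [0, 0, 0], "angular": [0, 0, 0]}, {"offset": [0, 0, 0], "angular": [0, 0, 0]}, {"offset": [0, 0, 0], "angular": [0, 0, 0]}, {"offset": [0, 0, 0], "angular": [0, 0, 0]}, {"offset": [0, 0, 0], "angular": [0, 0, 0]}, {"offset": [0, 0, 0], "angular": [0, 0, 0]}, {"offset": [0, 0, 0], "angular": [0, 0, 0]}], "grip": 0, "newtons": 50}}

```text
clock: 12.85
tool_pos: [0.5743, 0.0325, 0.1123]
tool_rot: [0.844, 0.537, 0.0, 0.0]
contact_force: [-0.4, -0.9, 2.2]
grip_width: 0.0243
grip_force: 49.4
```

Request:
{"fn": "arm_command", "kwargs": {"rows": [{"offset": [0, 0, 0.1], "angular": [0, 0, 0]}, {"offset": [0, 0, 0.25], "angular": [0, 0, 0]}, {"offset": [0, 0, 0.45], "angular": [0, 0, 0]}, {"offset": [0, 0, 0.65], "angular": [0, 0, 0]}, {"offset": [0, 0, 0.82], "angular": [0, 0, 0]}, {"offset": [0, 0, 0.9], "angular": [0, 0, 0]}, {"offset": [0, 0, 0.9], "angular": [0, 0, 0]}, {"offset": [0, 0, 0.9], "angular": [0, 0, 0]}]}}

```text
clock: 13.52
tool_pos: [0.5735, 0.0326, 0.2195]
tool_rot: [0.844, 0.537, -0.0, -0.0]
contact_force: [0.1, 0.7, -2.6]
grip_width: 0.0242
grip_force: 49.6
```

Request:
{"fn": "arm_command", "kwargs": {"rows": [{"offset": [-0.05, -0.06, 0], "angular": [0, 0, 0]}, {"offset": [-0.15, -0.18, 0], "angular": [0, 0, 0]}, {"offset": [-0.27, -0.32, 0], "angular": [0, 0, 0]}, {"offset": [-0.39, -0.47, 0], "angular": [0, 0, 0]}, {"offset": [-0.51, -0.61, 0], "angular": [0, 0, 0]}, {"offset": [-0.63, -0.76, 0], "angular": [0, 0, 0]}, {"offset": [-0.75, -0.9, 0], "angular": [0, 0, 0]}]}}

```text
clock: 14.1
tool_pos: [0.4815, -0.0761, 0.2178]
tool_rot: [0.844, 0.537, -0.001, -0.002]
contact_force: [-0.7, -0.3, -1.9]
grip_width: 0.0245
grip_force: 49.5
```

Request:
{"fn": "arm_command", "kwargs": {"rows": [{"offset": [-0.12, -0.15, 0], "angular": [0, 0, 0]}, {"offset": [-0.23, -0.3, 0], "angular": [0, 0, 0]}, {"offset": [-0.35, -0.45, 0], "angular": [0, 0, 0]}, {"offset": [-0.46, -0.6, 0], "angular": [0, 0, 0]}, {"offset": [-0.57, -0.75, 0], "angular": [0, 0, 0]}, {"offset": [-0.66, -0.88, 0], "angular": [0, 0, 0]}, {"offset": [-0.7, -0.95, 0], "angular": [0, 0, 0]}]}}

```text
clock: 14.68
tool_pos: [0.3975, -0.1902, 0.2181]
tool_rot: [0.844, 0.536, -0.001, -0.002]
contact_force: [0.3, -0.1, -2.5]
grip_width: 0.0246
grip_force: 49.5
```

Request:
{"fn": "arm_command", "kwargs": {"rows": [{"offset": [0, -0.1, 0], "angular": [0, 0, 0]}, {"offset": [0, -0.27, 0], "angular": [0, 0, 0]}, {"offset": [0, -0.45, 0], "angular": [0, 0, 0]}, {"offset": [0, -0.63, -0.1], "angular": [0, 0, 0]}, {"offset": [0, -0.8, -0.25], "angular": [0, 0, 0]}, {"offset": [0, -0.92, -0.4], "angular": [0, 0, 0]}, {"offset": [0, -0.92, -0.55], "angular": [0, 0, 0]}, {"offset": [0, -0.92, -0.7], "angular": [0, 0, 0]}]}}

```text
clock: 15.35
tool_pos: [0.3999, -0.3004, 0.1342]
tool_rot: [0.844, 0.537, 0.0, -0.001]
contact_force: [0.3, 0.5, -3.1]
grip_width: 0.0242
grip_force: 49.6
```

Request:
{"fn": "arm_command", "kwargs": {"rows": [{"offset": [0, 0, -0.06], "angular": [0, 0, 0]}, {"offset": [0, 0, -0.11], "angular": [0, 0, 0]}, {"offset": [0, 0, -0.15], "angular": [0, 0, 0]}, {"offset": [0, 0, -0.18], "angular": [0, 0, 0]}, {"offset": [0, 0, -0.19], "angular": [0, 0, 0]}, {"offset": [0, 0, -0.2], "angular": [0, 0, 0]}, {"offset": [0, 0, -0.2], "angular": [0, 0, 0]}]}}

```text
clock: 15.93
tool_pos: [0.4002, -0.3001, 0.1125]
tool_rot: [0.843, 0.537, 0.0, 0.001]
contact_force: [0.2, -0.3, -2.1]
grip_width: 0.0245
grip_force: 49.8
```

```bash
python3 - <<'E'
from h import *
im,d,K,M=shot("wrist"); im2=shot("scene")[0]
cv2.imwrite("pics/a2.png",np.hstack([cv2.resize(im,(400,300)),cv2.resize(im2[60:360,60:460],(400,300))])[:,:,::-1])
s=robot.state(); print(s["tool_pos"],s["contact_force"],s["grip_width"],s["grip_force"])
E
```

```text
[ 0.40013765 -0.30007009  0.11246482] [ 0.38107909  0.19032367 -2.3453826 ] 0.02448644351245204 49.78527545928955
```

View pics/a2.png

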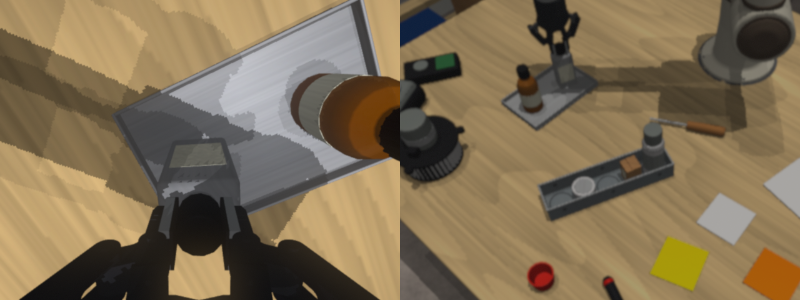

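The flask is upright in the gripper inside the tray (scene half, 563,68), the bottle stands beside it (527,92), and the tin is now free in the trough (583,187). I'll lower the last millimetre, release and rise.

Request:
{"fn": "arm_command", "kwargs": {"rows": [{"offset": [0, 0, -0.01], "angular": [0, 0, 0]}, {"offset": [0, 0, -0.015], "angular": [0, 0, 0]}, {"offset": [0, 0, -0.015], "angular": [0, 0, 0]}, {"offset": [0, 0, -0.015], "angular": [0, 0, 0]}]}}

```text
clock: 16.37
tool_pos: [0.4005, -0.3006, 0.1123]
tool_rot: [0.843, 0.537, 0.0, 0.001]
contact_force: [-2.9, 3.2, 8.9]
grip_width: 0.0248
grip_force: 51.0
```

Request:
{"fn": "arm_command", "kwargs": {"rows": [{"offset": [0, 0, 0], "angular": [0, 0, 0]}, {"offset": [0, 0, 0], "angular": [0, 0, 0]}, {"offset": [0, 0, 0], "angular": [0, 0, 0]}, {"offset": [0, 0, 0], "angular": [0, 0, 0]}, {"offset": [0, 0, 0], "angular": [0, 0, 0]}, {"offset": [0, 0, 0], "angular": [0, 0, 0]}], "grip": 1}}

```text
clock: 16.87
tool_pos: [0.3998, -0.2998, 0.11]
tool_rot: [0.844, 0.537, -0.0, -0.0]
contact_force: [0.4, 0.2, 0.6]
grip_width: 0.0856
grip_force: 0.0
```

Request:
{"fn": "arm_command", "kwargs": {"rows": [{"offset": [0, 0, 0.2], "angular": [0, 0, 0]}, {"offset": [0, 0, 0.5], "angular": [0, 0, 0]}, {"offset": [0, 0, 0.8], "angular": [0, 0, 0]}, {"offset": [0, 0, 1], "angular": [0, 0, 0]}, {"offset": [0, 0, 1], "angular": [0, 0, 0]}, {"offset": [0, 0, 1], "angular": [0, 0, 0]}]}}

```text
clock: 17.37
tool_pos: [0.4005, -0.3006, 0.2317]
tool_rot: [0.844, 0.537, 0.0, 0.002]
contact_force: [0.1, 0.9, -0.6]
grip_width: 0.0853
grip_force: 0.0
```

Request:
{"fn": "arm_command", "kwargs": {"rows": [{"offset": [0.15, 0.2, 0], "angular": [0, 0, 0]}, {"offset": [0.35, 0.46, 0], "angular": [0, 0, 0]}, {"offset": [0.54, 0.72, 0], "angular": [0, 0, 0]}, {"offset": [0.64, 0.85, 0], "angular": [0, 0, 0]}]}}

```text
clock: 17.7
tool_pos: [0.4772, -0.1942, 0.2279]
tool_rot: [0.843, 0.538, -0.0, -0.002]
contact_force: [1.2, 0.4, -0.4]
grip_width: 0.0855
grip_force: 0.0
```

Request:
{"fn": "arm_command", "kwargs": {"rows": [{"offset": [0.18, 0.24, 0], "angular": [0, 0, 0]}, {"offset": [0.36, 0.48, 0], "angular": [0, 0, 0]}, {"offset": [0.54, 0.72, 0], "angular": [0, 0, 0]}, {"offset": [0.64, 0.85, 0], "angular": [0, 0, 0]}]}}

```text
clock: 18.03
tool_pos: [0.5538, -0.0923, 0.2276]
tool_rot: [0.843, 0.538, -0.001, -0.002]
contact_force: [0.0, -0.2, 0.5]
grip_width: 0.0856
grip_force: 0.0
```

Request:
{"fn": "arm_command", "kwargs": {"rows": [{"offset": [0.18, 0.24, 0], "angular": [0, 0, 0]}, {"offset": [0.36, 0.48, 0], "angular": [0, 0, 0]}, {"offset": [0.54, 0.72, 0], "angular": [0, 0, 0]}, {"offset": [0.64, 0.85, 0], "angular": [0, 0, 0]}, {"offset": [0.64, 0.85, 0], "angular": [0, 0, 0]}, {"offset": [0.64, 0.85, 0], "angular": [0, 0, 0]}, {"offset": [0.64, 0.85, 0], "angular": [0, 0, 0]}]}}

```text
clock: 18.62
tool_pos: [0.6292, 0.0057, 0.2284]
tool_rot: [0.844, 0.537, -0.001, -0.001]
contact_force: [-0.7, 0.1, -0.7]
grip_width: 0.0853
grip_force: 0.0
```

```bash
python3 - <<'E'
from h import *
im,d,K,M=shot("wrist","w2.png"); W=cloud(d,K,M); s=robot.state(); print(s["tool_pos"])
m,P=region(W,[.63,.0065],.04,.033,.042); Q=(P[:,:2]*1000).astype(np.float32); print("tin",len(P),np.median(P[:,2]),P.mean(0),cv2.minEnclosingCircle(Q))
c0=np.array([.5745,.033]);a=np.array([.907,-.421]);b=np.array([.421,.907])
m=(W[...,2]>.046)&(W[...,2]<.058); P=W[m][:,:2]-c0; t=P@b; sx=P@a; k=(abs(t)<.045)&(abs(sx)<.16)
kk=k&(sx>-.03)&(sx<.145)
for sg in(1,-1):
    q=kk&(sg*t>.03); pf=np.polyfit(sx[q],t[q],1); print("wall",q.sum(),pf, np.percentile(t[q],[5,95]))
print("end",np.percentile(sx[k],[1,99]))
E
```

```text
[0.62931044 0.00532805 0.22892906]
tin 3626 0.03662429638867534 [0.62711443 0.00808077 0.03662119] ((629.9147338867188, 6.590611457824707), 39.96522521972656)
wall 1412 [-0.00209662  0.03672956] [0.03463294 0.03838162]
wall 1310 [-0.00146869 -0.036054  ] [-0.0383832  -0.03438203]
end [-0.15544112  0.15444936]
```

View pics/w2.png

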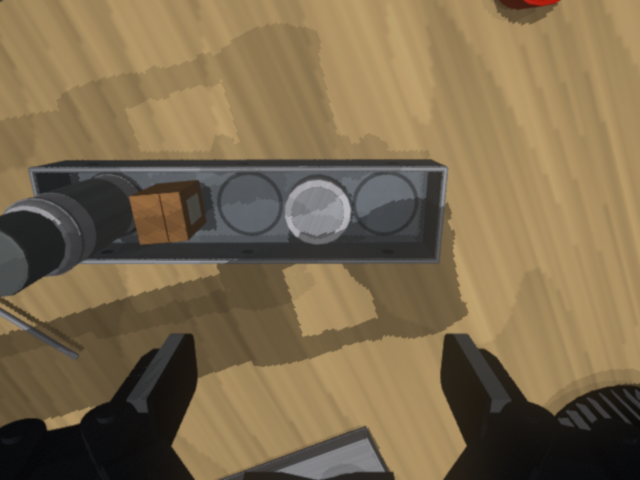

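The wrist view shows the tin free at (319,211), with the empty ring places at (250,204) and (386,204). I'll refine the tin and ring positions from these pixels.

```bash
python3 - <<'E'
from h import *
im=cv2.imread("pics/w2.png"); K,M=cam("wrist"); g=cv2.cvtColor(im,cv2.COLOR_BGR2GRAY)
print("tin",ray(319,211,.0365,K,M)); 
for u,v in [(250,204),(386,204)]: print("ring",ray(u,v,.003,K,M))
s=robot.state(); print(s["tool_pos"])
E
```

```text
tin [0.629028   0.00843953 0.0365    ]
ring [0.57347718 0.03248457 0.003     ]
ring [ 0.68136561 -0.01793686  0.003     ]
[0.62931044 0.00532805 0.22892906]
```

Request:
{"fn": "arm_command", "kwargs": {"rows": [{"offset": [0, 0.015, -0.2], "angular": [0, 0, 0]}, {"offset": [0, 0.015, -0.5], "angular": [0, 0, 0]}, {"offset": [0, 0.015, -0.8], "angular": [0, 0, 0]}, {"offset": [0, 0.015, -1], "angular": [0, 0, 0]}, {"offset": [0, 0.015, -1], "angular": [0, 0, 0]}]}}

```text
clock: 19.08
tool_pos: [0.6249, 0.0075, 0.1031]
tool_rot: [0.844, 0.536, -0.005, -0.004]
contact_force: [-1.5, 0.4, -1.6]
grip_width: 0.0853
grip_force: 0.0
```

Request:
{"fn": "arm_command", "kwargs": {"rows": [{"offset": [0, 0, -0.2], "angular": [0, 0, 0]}, {"offset": [0, 0, -0.4], "angular": [0, 0, 0]}, {"offset": [0, 0, -0.55], "angular": [0, 0, 0]}, {"offset": [0, 0, -0.65], "angular": [0, 0, 0]}, {"offset": [0, 0, -0.7], "angular": [0, 0, 0]}, {"offset": [0, 0, -0.7], "angular": [0, 0, 0]}, {"offset": [0, 0, -0.7], "angular": [0, 0, 0]}]}}

```text
clock: 19.67
tool_pos: [0.6311, 0.0076, 0.0275]
tool_rot: [0.844, 0.537, 0.001, 0.001]
contact_force: [-0.4, -0.7, 0.3]
grip_width: 0.0854
grip_force: 0.0
```

Request:
{"fn": "arm_command", "kwargs": {"rows": [{"offset": [-0.01, 0, -0.05], "angular": [0, 0, 0]}, {"offset": [-0.01, 0, -0.1], "angular": [0, 0, 0]}, {"offset": [-0.01, 0, -0.14], "angular": [0, 0, 0]}, {"offset": [-0.01, 0, -0.155], "angular": [0, 0, 0]}, {"offset": [-0.01, 0, -0.155], "angular": [0, 0, 0]}, {"offset": [-0.01, 0, -0.155], "angular": [0, 0, 0]}]}}

```text
clock: 20.17
tool_pos: [0.629, 0.0081, 0.0073]
tool_rot: [0.843, 0.537, -0.0, -0.0]
contact_force: [-0.3, 0.2, -0.5]
grip_width: 0.0857
grip_force: 0.0
```

Request:
{"fn": "arm_command", "kwargs": {"rows": [{"offset": [0, 0, 0], "angular": [0, 0, 0]}, {"offset": [0, 0, 0], "angular": [0, 0, 0]}, {"offset": [0, 0, 0], "angular": [0, 0, 0]}, {"offset": [0, 0, 0], "angular": [0, 0, 0]}, {"offset": [0, 0, 0], "angular": [0, 0, 0]}, {"offset": [0, 0, 0], "angular": [0, 0, 0]}], "grip": 0, "newtons": 40}}

```text
clock: 20.67
tool_pos: [0.6296, 0.0079, 0.0081]
tool_rot: [0.844, 0.537, 0.0, 0.0]
contact_force: [-0.8, -0.2, 3.6]
grip_width: 0.053
grip_force: 42.2
```

Request:
{"fn": "arm_command", "kwargs": {"rows": [{"offset": [0, 0, 0.1], "angular": [0, 0, 0]}, {"offset": [0, 0, 0.25], "angular": [0, 0, 0]}, {"offset": [0, 0, 0.45], "angular": [0, 0, 0]}, {"offset": [0, 0, 0.65], "angular": [0, 0, 0]}, {"offset": [0, 0, 0.85], "angular": [0, 0, 0]}, {"offset": [0, 0, 1], "angular": [0, 0, 0]}, {"offset": [0, 0, 1], "angular": [0, 0, 0]}]}}

```text
clock: 21.25
tool_pos: [0.6319, 0.0076, 0.1329]
tool_rot: [0.843, 0.537, 0.003, 0.003]
contact_force: [-0.2, -0.1, -0.0]
grip_width: 0.0526
grip_force: 42.1
```

Request:
{"fn": "arm_command", "kwargs": {"rows": [{"offset": [-0.02, 0.1, 0], "angular": [0, 0, 0]}, {"offset": [-0.06, 0.28, 0], "angular": [0, 0, 0]}, {"offset": [-0.09, 0.46, 0], "angular": [0, 0, 0]}, {"offset": [-0.13, 0.64, 0], "angular": [0, 0, 0]}, {"offset": [-0.16, 0.82, 0], "angular": [0, 0, 0]}, {"offset": [-0.2, 1, 0], "angular": [0, 0, 0]}]}}

```text
clock: 21.75
tool_pos: [0.6028, 0.1298, 0.1248]
tool_rot: [0.843, 0.537, -0.002, -0.001]
contact_force: [0.2, 0.7, -0.6]
grip_width: 0.0529
grip_force: 42.1
```

Request:
{"fn": "arm_command", "kwargs": {"rows": [{"offset": [-0.1, 0.15, 0], "angular": [0, 0, 0]}, {"offset": [-0.2, 0.3, 0], "angular": [0, 0, 0]}, {"offset": [-0.3, 0.45, 0], "angular": [0, 0, 0]}, {"offset": [-0.4, 0.6, 0], "angular": [0, 0, 0]}, {"offset": [-0.5, 0.75, 0], "angular": [0, 0, 0]}, {"offset": [-0.6, 0.9, 0], "angular": [0, 0, 0]}]}}

```text
clock: 22.25
tool_pos: [0.5301, 0.2372, 0.1249]
tool_rot: [0.843, 0.537, -0.002, -0.001]
contact_force: [-0.4, 0.2, -0.8]
grip_width: 0.0528
grip_force: 42.1
```

Request:
{"fn": "arm_command", "kwargs": {"rows": [{"offset": [-0.13, 0.13, 0], "angular": [0, 0, 0]}, {"offset": [-0.26, 0.26, 0], "angular": [0, 0, 0]}, {"offset": [-0.39, 0.39, 0], "angular": [0, 0, 0]}, {"offset": [-0.51, 0.51, -0.1], "angular": [0, 0, 0]}, {"offset": [-0.57, 0.57, -0.25], "angular": [0, 0, 0]}, {"offset": [-0.57, 0.57, -0.45], "angular": [0, 0, 0]}, {"offset": [-0.57, 0.57, -0.62], "angular": [0, 0, 0]}, {"offset": [-0.57, 0.57, -0.75], "angular": [0, 0, 0]}]}}

```text
clock: 22.92
tool_pos: [0.4608, 0.3042, 0.0334]
tool_rot: [0.843, 0.538, -0.003, -0.001]
contact_force: [-0.7, 0.1, -1.0]
grip_width: 0.0529
grip_force: 42.1
```

Request:
{"fn": "arm_command", "kwargs": {"rows": [{"offset": [0, 0, -0.05], "angular": [0, 0, 0]}, {"offset": [0, 0, -0.1], "angular": [0, 0, 0]}, {"offset": [0, 0, -0.15], "angular": [0, 0, 0]}, {"offset": [0, 0, -0.19], "angular": [0, 0, 0]}, {"offset": [0, 0, -0.22], "angular": [0, 0, 0]}, {"offset": [0, 0, -0.22], "angular": [0, 0, 0]}, {"offset": [0, 0, -0.22], "angular": [0, 0, 0]}]}}

```text
clock: 23.5
tool_pos: [0.4649, 0.3045, 0.0114]
tool_rot: [0.844, 0.537, 0.0, 0.0]
contact_force: [0.0, -0.4, -1.2]
grip_width: 0.0527
grip_force: 42.1
```

```bash
python3 - <<'E'
from h import *
im,d,K,M=shot("wrist"); im2=shot("scene")[0]
cv2.imwrite("pics/a3.png",np.hstack([cv2.resize(im,(400,300)),cv2.resize(im2[60:360,60:460],(400,300))])[:,:,::-1])
s=robot.state(); print(s["tool_pos"],s["contact_force"],s["grip_width"],s["grip_force"])
E
```

```text
[0.46515942 0.30455933 0.01169612] [ 0.06028212  0.05218179 -0.99360433] 0.05280463130873642 42.13397741317749
```

View pics/a3.png

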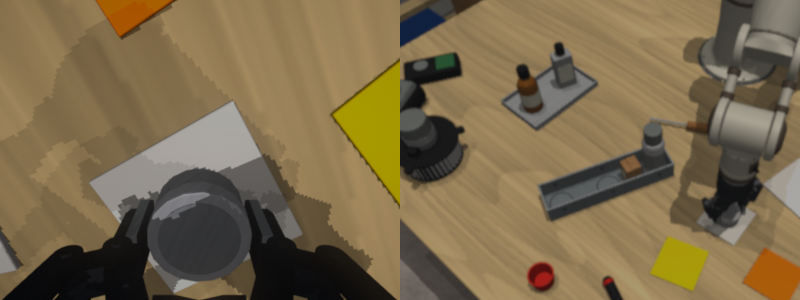

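The tin is over the white pad (wrist half, tin 200,235 amid the pad), and both containers stand in the tray (527,90 and 562,65). I'll lower about 3 mm and let go.

Request:
{"fn": "arm_command", "kwargs": {"rows": [{"offset": [0, 0, -0.01], "angular": [0, 0, 0]}, {"offset": [0, 0, -0.02], "angular": [0, 0, 0]}, {"offset": [0, 0, -0.025], "angular": [0, 0, 0]}, {"offset": [0, 0, -0.025], "angular": [0, 0, 0]}]}}

```text
clock: 23.93
tool_pos: [0.4651, 0.3046, 0.0091]
tool_rot: [0.843, 0.537, 0.0, 0.0]
contact_force: [-1.9, -2.8, 6.0]
grip_width: 0.0528
grip_force: 42.7
```

Request:
{"fn": "arm_command", "kwargs": {"rows": [{"offset": [0, 0, 0], "angular": [0, 0, 0]}, {"offset": [0, 0, 0], "angular": [0, 0, 0]}, {"offset": [0, 0, 0], "angular": [0, 0, 0]}, {"offset": [0, 0, 0], "angular": [0, 0, 0]}, {"offset": [0, 0, 0], "angular": [0, 0, 0]}, {"offset": [0, 0, 0], "angular": [0, 0, 0]}], "grip": 1}}

```text
clock: 24.43
tool_pos: [0.4646, 0.3043, 0.008]
tool_rot: [0.844, 0.537, -0.0, -0.0]
contact_force: [0.3, 1.1, 0.1]
grip_width: 0.0856
grip_force: 0.0
```

Request:
{"fn": "arm_command", "kwargs": {"rows": [{"offset": [0, 0, 0.1], "angular": [0, 0, 0]}, {"offset": [0, 0, 0.3], "angular": [0, 0, 0]}, {"offset": [0, 0, 0.6], "angular": [0, 0, 0]}, {"offset": [0, 0, 0.9], "angular": [0, 0, 0]}, {"offset": [0, 0, 1], "angular": [0, 0, 0]}, {"offset": [0, 0, 1], "angular": [0, 0, 0]}]}}

```text
clock: 24.93
tool_pos: [0.4678, 0.3057, 0.1337]
tool_rot: [0.843, 0.537, 0.005, 0.001]
contact_force: [0.5, 0.1, -0.2]
grip_width: 0.0853
grip_force: 0.0
```

Request:
{"fn": "arm_command", "kwargs": {"rows": [{"offset": [0, 0, 0.2], "angular": [0, 0, 0]}, {"offset": [0, 0, 0.5], "angular": [0, 0, 0]}, {"offset": [0, 0, 0.8], "angular": [0, 0, 0]}, {"offset": [0, 0, 1], "angular": [0, 0, 0]}, {"offset": [0, 0, 1], "angular": [0, 0, 0]}, {"offset": [0, 0, 1], "angular": [0, 0, 0]}]}}

```text
clock: 25.43
tool_pos: [0.4651, 0.3045, 0.2487]
tool_rot: [0.844, 0.537, 0.001, 0.0]
contact_force: [-0.5, 0.5, -1.0]
grip_width: 0.0851
grip_force: 0.0
```

```bash
python3 - <<'E'
from h import *
s=robot.state(); print(s["clock"],s["tool_pos"])
for n in ["wrist","top","scene"]:
    im,d,K,M=shot(n); W=cloud(d,K,M)
    for nm,c,z0,z1,r in [("tin",(.465,.303),.033,.043,.045),("bottle",(.52,-.3),.132,.15,.035),("flask",(.4,-.3),.127,.145,.035),("flasktop",(.4,-.3),.1,.113,.045)]:
        m,P=region(W,c,r,z0,z1)
        if len(P)>8: print(n,nm,len(P),np.median(P,0).round(4),np.round(cv2.minAreaRect((P[:,:2]*1000).astype(np.float32))[2],1),np.round(cv2.minEnclosingCircle((P[:,:2]*1000).astype(np.float32))[0],1))
E
```

```text
25.4333 [0.46505649 0.30453703 0.24873976]
wrist tin 3073 [0.4638 0.3057 0.0376] 50.7 [463.2 304.5]
top bottle 175 [ 0.5212 -0.2986  0.1422] 27.8 [ 522.  -300.1]
top flask 127 [ 0.401  -0.2988  0.1363] 44.6 [ 400.7 -300.3]
top flasktop 249 [ 0.3926 -0.293   0.1061] 70.7 [ 401.1 -299.9]
scene tin 403 [0.4663 0.3038 0.0377] 20.3 [464.7 302.9]
scene bottle 116 [ 0.5238 -0.2979  0.142 ] 26.5 [ 524.3 -302. ]
scene flask 78 [ 0.4025 -0.2989  0.1368] 25.4 [ 401.5 -301.8]
scene flasktop 160 [ 0.4095 -0.2942  0.1068] 70.5 [ 402.1 -299.8]
```

The tin stands on the pad at (0.4645, 0.304), about 1 mm off centre. Next I'll fetch the flask back.

Request:
{"fn": "arm_command", "kwargs": {"rows": [{"offset": [-0.02, -0.2, 0], "angular": [0, 0, 0]}, {"offset": [-0.05, -0.48, 0], "angular": [0, 0, 0]}, {"offset": [-0.08, -0.76, 0], "angular": [0, 0, 0]}, {"offset": [-0.11, -1, 0], "angular": [0, 0, 0]}]}}

```text
clock: 25.92
tool_pos: [0.4499, 0.1827, 0.2458]
tool_rot: [0.843, 0.537, -0.002, -0.001]
contact_force: [0.1, -0.1, -0.1]
grip_width: 0.0854
grip_force: 0.0
```

Request:
{"fn": "arm_command", "kwargs": {"rows": [{"offset": [-0.03, -0.25, 0], "angular": [0, 0, 0]}, {"offset": [-0.06, -0.5, 0], "angular": [0, 0, 0]}, {"offset": [-0.09, -0.75, 0], "angular": [0, 0, 0]}, {"offset": [-0.11, -1, 0], "angular": [0, 0, 0]}]}}

```text
clock: 26.25
tool_pos: [0.4367, 0.0632, 0.2461]
tool_rot: [0.843, 0.537, -0.001, -0.001]
contact_force: [1.1, -0.4, -0.5]
grip_width: 0.0855
grip_force: 0.0
```

Request:
{"fn": "arm_command", "kwargs": {"rows": [{"offset": [-0.03, -0.25, 0], "angular": [0, 0, 0]}, {"offset": [-0.06, -0.5, 0], "angular": [0, 0, 0]}, {"offset": [-0.09, -0.75, 0], "angular": [0, 0, 0]}, {"offset": [-0.11, -1, 0], "angular": [0, 0, 0]}]}}

```text
clock: 26.58
tool_pos: [0.4236, -0.0566, 0.2462]
tool_rot: [0.844, 0.537, -0.001, -0.001]
contact_force: [0.9, -0.5, -0.5]
grip_width: 0.0849
grip_force: 0.0
```

Request:
{"fn": "arm_command", "kwargs": {"rows": [{"offset": [-0.03, -0.25, 0], "angular": [0, 0, 0]}, {"offset": [-0.06, -0.5, 0], "angular": [0, 0, 0]}, {"offset": [-0.09, -0.75, 0], "angular": [0, 0, 0]}, {"offset": [-0.11, -1, 0], "angular": [0, 0, 0]}]}}

```text
clock: 26.92
tool_pos: [0.4105, -0.1764, 0.2461]
tool_rot: [0.844, 0.537, -0.001, -0.002]
contact_force: [0.1, -0.0, -0.4]
grip_width: 0.0856
grip_force: 0.0
```

Request:
{"fn": "arm_command", "kwargs": {"rows": [{"offset": [-0.03, -0.25, 0], "angular": [0, 0, 0]}, {"offset": [-0.06, -0.5, 0], "angular": [0, 0, 0]}, {"offset": [-0.08, -0.75, 0], "angular": [0, 0, 0]}, {"offset": [-0.1, -1, 0], "angular": [0, 0, 0]}, {"offset": [-0.1, -1, 0], "angular": [0, 0, 0]}, {"offset": [-0.1, -1, 0], "angular": [0, 0, 0]}, {"offset": [-0.1, -1, 0], "angular": [0, 0, 0]}]}}

```text
clock: 27.5
tool_pos: [0.3994, -0.2946, 0.2466]
tool_rot: [0.844, 0.537, -0.0, -0.002]
contact_force: [0.7, 0.3, 0.0]
grip_width: 0.0854
grip_force: 0.0
```

```bash
python3 - <<'E'
from h import *
s=robot.state(); print(s["clock"],s["tool_pos"])
im,d,K,M=shot("wrist","w3.png"); W=cloud(d,K,M)
for nm,c,z0,z1,r in [("bottle",(.52,-.3),.132,.15,.035),("flask",(.4,-.3),.127,.145,.035),("flasktop",(.4,-.3),.1,.113,.045)]:
    m,P=region(W,c,r,z0,z1)
    if len(P)>8: rr=cv2.minAreaRect((P[:,:2]*1000).astype(np.float32)); print(nm,len(P),np.median(P,0).round(4),rr,np.round(cv2.minEnclosingCircle((P[:,:2]*1000).astype(np.float32))[0],1))
E
```

```text
27.5 [ 0.39935731 -0.29456893  0.24655183]
bottle 2477 [ 0.5186 -0.2989  0.1428] ((519.4918212890625, -300.4964599609375), (31.08077049255371, 29.97319221496582), 84.12110137939453) [ 520.1 -300.6]
flask 1358 [ 0.3999 -0.2993  0.1371] ((399.2806701660156, -300.597412109375), (25.157737731933594, 25.38815689086914), 49.42837905883789) [ 399.1 -300.9]
flasktop 2371 [ 0.4051 -0.2944  0.1069] ((399.1295166015625, -300.7757568359375), (36.43681335449219, 52.01322937011719), 68.64803314208984) [ 399.2 -300.6]
```

View pics/w3.png

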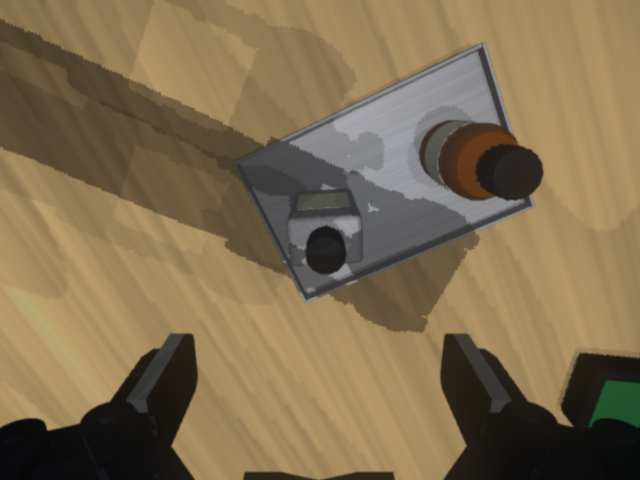

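The flask (325,248) and bottle (510,172) both stand upright in the tray. The flask sits about 3.5° off the trough axis, so I'll turn it back on return.

Request:
{"fn": "arm_command", "kwargs": {"rows": [{"offset": [0, -0.045, -0.2], "angular": [0, 0, 0]}, {"offset": [0, -0.045, -0.4], "angular": [0, 0, 0]}, {"offset": [0, -0.045, -0.6], "angular": [0, 0, 0]}, {"offset": [0, -0.045, -0.75], "angular": [0, 0, 0]}, {"offset": [0, -0.045, -0.8], "angular": [0, 0, 0]}, {"offset": [0, -0.045, -0.8], "angular": [0, 0, 0]}, {"offset": [0, -0.045, -0.8], "angular": [0, 0, 0]}]}}

```text
clock: 28.13
tool_pos: [0.4003, -0.3006, 0.1528]
tool_rot: [0.843, 0.538, 0.0, 0.0]
contact_force: [0.0, -0.3, 0.1]
grip_width: 0.0855
grip_force: 0.0
```

Request:
{"fn": "arm_command", "kwargs": {"rows": [{"offset": [0, 0, -0.12], "angular": [0, 0, 0]}, {"offset": [0, 0, -0.22], "angular": [0, 0, 0]}, {"offset": [0, 0, -0.3], "angular": [0, 0, 0]}, {"offset": [0, 0, -0.33], "angular": [0, 0, 0]}, {"offset": [0, 0, -0.33], "angular": [0, 0, 0]}, {"offset": [0, 0, -0.33], "angular": [0, 0, 0]}]}}

```text
clock: 28.63
tool_pos: [0.4002, -0.3014, 0.1133]
tool_rot: [0.843, 0.537, 0.0, 0.001]
contact_force: [0.2, -0.8, -0.7]
grip_width: 0.0857
grip_force: 0.0
```

Request:
{"fn": "arm_command", "kwargs": {"rows": [{"offset": [0, 0, 0], "angular": [0, 0, 0]}, {"offset": [0, 0, 0], "angular": [0, 0, 0]}, {"offset": [0, 0, 0], "angular": [0, 0, 0]}, {"offset": [0, 0, 0], "angular": [0, 0, 0]}, {"offset": [0, 0, 0], "angular": [0, 0, 0]}, {"offset": [0, 0, 0], "angular": [0, 0, 0]}, {"offset": [0, 0, 0], "angular": [0, 0, 0]}, {"offset": [0, 0, 0], "angular": [0, 0, 0]}], "grip": 0, "newtons": 50}}

```text
clock: 29.3
tool_pos: [0.4001, -0.3013, 0.1129]
tool_rot: [0.844, 0.537, 0.0, 0.0]
contact_force: [-0.2, 0.2, 2.6]
grip_width: 0.0241
grip_force: 49.2
```

Request:
{"fn": "arm_command", "kwargs": {"rows": [{"offset": [0, 0, 0.1], "angular": [0, 0, 0]}, {"offset": [0, 0, 0.25], "angular": [0, 0, 0]}, {"offset": [0, 0, 0.45], "angular": [0, 0, 0]}, {"offset": [0, 0, 0.65], "angular": [0, 0, 0]}, {"offset": [0, 0, 0.82], "angular": [0, 0, 0]}, {"offset": [0, 0, 0.9], "angular": [0, 0, 0]}, {"offset": [0, 0, 0.9], "angular": [0, 0, 0]}]}}

```text
clock: 29.88
tool_pos: [0.4006, -0.3019, 0.2224]
tool_rot: [0.843, 0.537, 0.0, 0.002]
contact_force: [-1.2, -0.1, -2.1]
grip_width: 0.0245
grip_force: 49.6
```

Request:
{"fn": "arm_command", "kwargs": {"rows": [{"offset": [0.01, 0.08, 0], "angular": [0, 0, -0.01]}, {"offset": [0.02, 0.2, 0], "angular": [0, 0, -0.03]}, {"offset": [0.04, 0.36, 0], "angular": [0, 0, -0.05]}, {"offset": [0.06, 0.54, 0], "angular": [0, 0, -0.07]}, {"offset": [0.08, 0.72, 0], "angular": [0, 0, -0.07]}, {"offset": [0.1, 0.9, 0], "angular": [0, 0, -0.07]}]}}

```text
clock: 30.38
tool_pos: [0.4107, -0.1905, 0.2179]
tool_rot: [0.858, 0.513, -0.001, -0.002]
contact_force: [0.9, -0.4, -2.4]
grip_width: 0.0245
grip_force: 49.5
```

Request:
{"fn": "arm_command", "kwargs": {"rows": [{"offset": [0.1, 0.15, 0], "angular": [0, 0, 0]}, {"offset": [0.22, 0.31, 0], "angular": [0, 0, 0]}, {"offset": [0.34, 0.47, 0], "angular": [0, 0, 0]}, {"offset": [0.46, 0.63, 0], "angular": [0, 0, 0]}, {"offset": [0.58, 0.79, 0], "angular": [0, 0, 0]}, {"offset": [0.7, 0.95, 0], "angular": [0, 0, 0]}]}}

```text
clock: 30.88
tool_pos: [0.4949, -0.0767, 0.2178]
tool_rot: [0.858, 0.514, -0.001, -0.002]
contact_force: [-1.0, -0.5, -2.7]
grip_width: 0.0245
grip_force: 49.6
```

Request:
{"fn": "arm_command", "kwargs": {"rows": [{"offset": [0.12, 0.16, 0], "angular": [0, 0, 0]}, {"offset": [0.24, 0.32, 0], "angular": [0, 0, 0]}, {"offset": [0.36, 0.5, 0], "angular": [0, 0, 0]}, {"offset": [0.48, 0.68, 0], "angular": [0, 0, 0]}, {"offset": [0.58, 0.82, 0], "angular": [0, 0, 0]}, {"offset": [0.65, 0.927, 0], "angular": [0, 0, 0]}, {"offset": [0.65, 0.927, 0], "angular": [0, 0, 0]}, {"offset": [0.65, 0.927, 0], "angular": [0, 0, 0]}]}}

```text
clock: 31.55
tool_pos: [0.5724, 0.0333, 0.218]
tool_rot: [0.858, 0.514, -0.002, -0.001]
contact_force: [0.7, 0.4, -3.0]
grip_width: 0.0245
grip_force: 49.6
```

```bash
python3 - <<'E'
from h import *
im,d,K,M=shot("wrist"); im2=shot("scene")[0]
cv2.imwrite("pics/a4.png",np.hstack([cv2.resize(im,(400,300)),cv2.resize(im2[60:360,60:460],(400,300))])[:,:,::-1])
s=robot.state(); print(s["tool_pos"],s["contact_force"],s["grip_width"],R.from_quat(s["tool_rot"]).as_matrix()[:,1])
E
```

```text
[0.57260201 0.03209844 0.21892505] [-0.21445574  0.11036338 -2.80383187] 0.02443145252044852 [ 0.88133651 -0.47248117 -0.00273914]
```

View pics/a4.png

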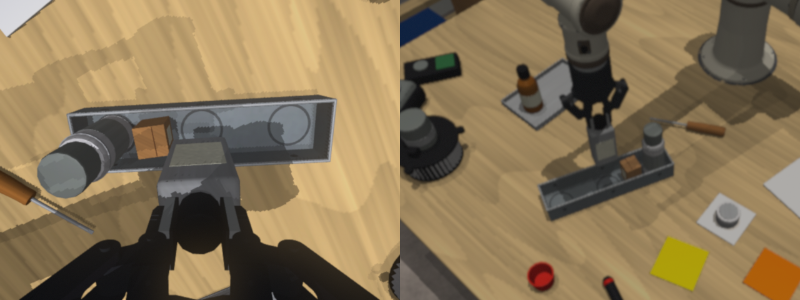

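The scene half shows the tin on the pad (727,212) and the flask above its place. I'll measure the held flask's yaw and the clearance to the trough before lowering.

```bash
python3 - <<'E'
from h import *
im,d,K,M=shot("wrist"); W=cloud(d,K,M); im2,d2,K2,M2=shot("scene"); W2=cloud(d2,K2,M2); im3,d3,K3,M3=shot("top"); W3=cloud(d3,K3,M3)
for n,w in(("wrist",W),("scene",W2),("top",W3)):
    m,P=region(w,(.5735,.033),.045,.205,.2175); 
    if len(P)>20: print(n,len(P),np.percentile(P[:,2],[5,50,95]).round(4),cv2.minAreaRect((P[:,:2]*1000).astype(np.float32)))
# side face (facing camera, +y' side): points z .13-.19
m,P=region(W,(.5735,.033),.045,.13,.2)
vx,vy,x0,y0=cv2.fitLine((P[:,:2]*1000).astype(np.float32),cv2.DIST_HUBER,0,.01,.01).ravel(); print("face",len(P),np.degrees(np.arctan2(vy,vx)),x0,y0)
m,P=region(W2,(.5735,.033),.045,.13,.2); print("scene side",len(P))
if len(P)>20:
    for lo,hi in((.13,.16),(.16,.2)):
        q=P[(P[:,2]>lo)&(P[:,2]<hi)]; print(cv2.minAreaRect((q[:,:2]*1000).astype(np.float32)))
E
```

```text
wrist 4813 [0.2071 0.2127 0.2141] ((575.3880004882812, 41.142940521240234), (20.806299209594727, 53.017005920410156), 61.414337158203125)
scene 214 [0.206  0.2125 0.2157] ((574.2426147460938, 32.61859893798828), (33.012046813964844, 51.167118072509766), 64.7606201171875)
face 4811 -24.541914 581.65796 47.66943
scene side 551
((584.1546630859375, 38.62006378173828), (29.904584884643555, 59.65364074707031), 36.1122932434082)
((583.9605102539062, 39.07137680053711), (28.003631591796875, 60.36078643798828), 34.70566940307617)
```

The flask's yaw of −24.9° matches the trough. I'll lower it.

Request:
{"fn": "arm_command", "kwargs": {"rows": [{"offset": [0, 0, -0.12], "angular": [0, 0, 0]}, {"offset": [0, 0, -0.27], "angular": [0, 0, 0]}, {"offset": [0, 0, -0.42], "angular": [0, 0, 0]}, {"offset": [0, 0, -0.56], "angular": [0, 0, 0]}, {"offset": [0, 0, -0.67], "angular": [0, 0, 0]}, {"offset": [0, 0, -0.75], "angular": [0, 0, 0]}, {"offset": [0, 0, -0.8], "angular": [0, 0, 0]}, {"offset": [0, 0, -0.8], "angular": [0, 0, 0]}]}}

```text
clock: 32.47
tool_pos: [0.573, 0.032, 0.1233]
tool_rot: [0.858, 0.513, -0.001, -0.001]
contact_force: [0.3, 0.7, -2.0]
grip_width: 0.0244
grip_force: 49.6
```

Request:
{"fn": "arm_command", "kwargs": {"rows": [{"offset": [0, 0, -0.03], "angular": [0, 0, 0]}, {"offset": [0, 0, -0.055], "angular": [0, 0, 0]}, {"offset": [0, 0, -0.075], "angular": [0, 0, 0]}, {"offset": [0, 0, -0.085], "angular": [0, 0, 0]}, {"offset": [0, 0, -0.085], "angular": [0, 0, 0]}, {"offset": [0, 0, -0.085], "angular": [0, 0, 0]}]}}

```text
clock: 32.97
tool_pos: [0.574, 0.0322, 0.1145]
tool_rot: [0.858, 0.514, 0.0, 0.0]
contact_force: [-1.0, 0.1, -3.4]
grip_width: 0.0247
grip_force: 49.6
```

Request:
{"fn": "arm_command", "kwargs": {"rows": [{"offset": [0, 0, -0.01], "angular": [0, 0, 0]}, {"offset": [0, 0, -0.017], "angular": [0, 0, 0]}, {"offset": [0, 0, -0.017], "angular": [0, 0, 0]}, {"offset": [0, 0, -0.017], "angular": [0, 0, 0]}]}}

```text
clock: 33.3
tool_pos: [0.5744, 0.0322, 0.1129]
tool_rot: [0.858, 0.514, 0.0, 0.0]
contact_force: [-0.4, -0.4, 1.6]
grip_width: 0.0241
grip_force: 49.9
```

Request:
{"fn": "arm_command", "kwargs": {"rows": [{"offset": [0, 0, 0], "angular": [0, 0, 0]}, {"offset": [0, 0, 0], "angular": [0, 0, 0]}, {"offset": [0, 0, 0], "angular": [0, 0, 0]}, {"offset": [0, 0, 0], "angular": [0, 0, 0]}, {"offset": [0, 0, 0], "angular": [0, 0, 0]}, {"offset": [0, 0, 0], "angular": [0, 0, 0]}], "grip": 1}}

```text
clock: 33.8
tool_pos: [0.5738, 0.0322, 0.1122]
tool_rot: [0.858, 0.514, -0.0, -0.0]
contact_force: [0.2, 1.1, -0.3]
grip_width: 0.0854
grip_force: 0.0
```

Request:
{"fn": "arm_command", "kwargs": {"rows": [{"offset": [0, 0, 0.2], "angular": [0, 0, 0]}, {"offset": [0, 0, 0.5], "angular": [0, 0, 0]}, {"offset": [0, 0, 0.8], "angular": [0, 0, 0.03]}, {"offset": [0, 0, 1], "angular": [0, 0, 0.07]}, {"offset": [0, 0, 1], "angular": [0, 0, 0.07]}]}}

```text
clock: 34.22
tool_pos: [0.5773, 0.0318, 0.2395]
tool_rot: [0.843, 0.538, 0.005, 0.004]
contact_force: [1.1, -0.0, 0.3]
grip_width: 0.0856
grip_force: 0.0
```

Request:
{"fn": "arm_command", "kwargs": {"rows": [{"offset": [-0.03, -0.2, 0], "angular": [0, 0, 0]}, {"offset": [-0.08, -0.5, 0], "angular": [0, 0, 0]}, {"offset": [-0.13, -0.8, 0], "angular": [0, 0, 0]}, {"offset": [-0.15, -1, 0], "angular": [0, 0, 0]}]}}

```text
clock: 34.55
tool_pos: [0.5548, -0.0901, 0.2315]
tool_rot: [0.844, 0.537, -0.001, -0.0]
contact_force: [0.0, -0.2, -0.1]
grip_width: 0.0852
grip_force: 0.0
```

Request:
{"fn": "arm_command", "kwargs": {"rows": [{"offset": [-0.04, -0.25, 0], "angular": [0, 0, 0]}, {"offset": [-0.08, -0.5, 0], "angular": [0, 0, 0]}, {"offset": [-0.13, -0.8, 0], "angular": [0, 0, 0]}, {"offset": [-0.15, -1, 0], "angular": [0, 0, 0]}]}}

```text
clock: 34.88
tool_pos: [0.5367, -0.2103, 0.2315]
tool_rot: [0.844, 0.536, -0.001, -0.0]
contact_force: [1.0, -0.4, -0.4]
grip_width: 0.0854
grip_force: 0.0
```

Request:
{"fn": "arm_command", "kwargs": {"rows": [{"offset": [-0.04, -0.25, 0], "angular": [0, 0, 0]}, {"offset": [-0.08, -0.5, 0], "angular": [0, 0, 0]}, {"offset": [-0.13, -0.7, 0], "angular": [0, 0, 0]}, {"offset": [-0.15, -0.775, 0], "angular": [0, 0, 0]}, {"offset": [-0.15, -0.775, -0.2], "angular": [0, 0, 0]}, {"offset": [-0.15, -0.775, -0.4], "angular": [0, 0, 0]}, {"offset": [-0.15, -0.775, -0.5], "angular": [0, 0, 0]}, {"offset": [-0.15, -0.775, -0.5], "angular": [0, 0, 0]}]}}

```text
clock: 35.55
tool_pos: [0.518, -0.2985, 0.168]
tool_rot: [0.843, 0.537, -0.001, -0.004]
contact_force: [-0.8, 0.5, -0.3]
grip_width: 0.0851
grip_force: 0.0
```

Request:
{"fn": "arm_command", "kwargs": {"rows": [{"offset": [0, 0, 0], "angular": [0, 0, 0]}, {"offset": [0, 0, 0], "angular": [0, 0, 0]}]}}

```text
clock: 35.72
tool_pos: [0.5206, -0.3009, 0.1737]
tool_rot: [0.843, 0.537, 0.0, 0.001]
contact_force: [0.1, -0.1, -0.3]
grip_width: 0.0854
grip_force: 0.0
```

```bash
python3 - <<'E'
from h import *
s=robot.state(); print(s["clock"],s["tool_pos"],R.from_quat(s["tool_rot"]).as_matrix()[:,1].round(3))
im,d,K,M=shot("scene"); W=cloud(d,K,M)
for nm,c,z0,z1,r in [("flask",(.574,.0325),.127,.145,.03),("flasktop",(.574,.0325),.1,.113,.04)]:
    m,P=region(W,c,r,z0,z1); print(nm,len(P),np.median(P,0).round(4),cv2.minAreaRect((P[:,:2]*1000).astype(np.float32)))
E
```

```text
35.7167 [ 0.52064334 -0.30086143  0.17365279] [ 0.906 -0.423  0.002]
flask 114 [0.5769 0.0325 0.1365] ((574.3146362304688, 30.867080688476562), (27.01823616027832, 24.11591911315918), 43.8566780090332)
flasktop 237 [0.5826 0.0372 0.1066] ((575.5994873046875, 31.744525909423828), (38.053585052490234, 51.982994079589844), 64.0704574584961)
```

Request:
{"fn": "arm_command", "kwargs": {"rows": [{"offset": [0, 0, -0.2], "angular": [0, 0, 0]}, {"offset": [0, 0, -0.38], "angular": [0, 0, 0]}, {"offset": [0, 0, -0.5], "angular": [0, 0, 0]}, {"offset": [0, 0, -0.53], "angular": [0, 0, 0]}, {"offset": [0, 0, -0.53], "angular": [0, 0, 0]}, {"offset": [0, 0, -0.53], "angular": [0, 0, 0]}]}}

```text
clock: 36.27
tool_pos: [0.5207, -0.3014, 0.1104]
tool_rot: [0.843, 0.537, 0.0, 0.001]
contact_force: [0.4, -0.7, -0.4]
grip_width: 0.0855
grip_force: 0.0
```

Request:
{"fn": "arm_command", "kwargs": {"rows": [{"offset": [0, 0, 0], "angular": [0, 0, 0]}, {"offset": [0, 0, 0], "angular": [0, 0, 0]}, {"offset": [0, 0, 0], "angular": [0, 0, 0]}, {"offset": [0, 0, 0], "angular": [0, 0, 0]}, {"offset": [0, 0, 0], "angular": [0, 0, 0]}, {"offset": [0, 0, 0], "angular": [0, 0, 0]}, {"offset": [0, 0, 0], "angular": [0, 0, 0]}, {"offset": [0, 0, 0], "angular": [0, 0, 0]}], "grip": 0, "newtons": 50}}

```text
clock: 36.93
tool_pos: [0.5203, -0.3011, 0.1093]
tool_rot: [0.844, 0.537, 0.0, 0.001]
contact_force: [0.7, -0.6, 3.2]
grip_width: 0.029
grip_force: 49.4
```

Request:
{"fn": "arm_command", "kwargs": {"rows": [{"offset": [0, 0, 0.1], "angular": [0, 0, 0]}, {"offset": [0, 0, 0.25], "angular": [0, 0, 0]}, {"offset": [0, 0, 0.45], "angular": [0, 0, 0]}, {"offset": [0, 0, 0.65], "angular": [0, 0, 0]}, {"offset": [0, 0, 0.82], "angular": [0, 0, 0]}, {"offset": [0, 0, 0.9], "angular": [0, 0, 0]}, {"offset": [0, 0.1, 0.9], "angular": [0, 0, 0]}, {"offset": [0, 0.25, 0.9], "angular": [0, 0, 0]}]}}

```text
clock: 37.6
tool_pos: [0.5194, -0.2708, 0.2161]
tool_rot: [0.844, 0.536, -0.0, -0.0]
contact_force: [-0.0, -0.0, -2.1]
grip_width: 0.0288
grip_force: 49.7
```

Request:
{"fn": "arm_command", "kwargs": {"rows": [{"offset": [0.08, 0.14, 0], "angular": [0, 0, 0]}, {"offset": [0.2, 0.28, 0], "angular": [0, 0, 0]}, {"offset": [0.34, 0.42, 0], "angular": [0, 0, 0]}, {"offset": [0.48, 0.56, 0], "angular": [0, 0, 0]}, {"offset": [0.62, 0.7, 0], "angular": [0, 0, 0]}, {"offset": [0.76, 0.84, 0], "angular": [0, 0, 0]}, {"offset": [0.88, 0.96, 0], "angular": [0, 0, 0]}, {"offset": [1, 1, 0], "angular": [0, 0, 0]}]}}

```text
clock: 38.27
tool_pos: [0.6392, -0.1468, 0.214]
tool_rot: [0.843, 0.538, -0.001, -0.003]
contact_force: [0.2, -0.3, -2.0]
grip_width: 0.0286
grip_force: 49.9
```

Request:
{"fn": "arm_command", "kwargs": {"rows": [{"offset": [0.06, 0.16, 0], "angular": [0, 0, 0]}, {"offset": [0.12, 0.34, 0], "angular": [0, 0, 0]}, {"offset": [0.18, 0.52, 0], "angular": [0, 0, 0]}, {"offset": [0.24, 0.7, 0], "angular": [0, 0, 0]}, {"offset": [0.29, 0.86, 0], "angular": [0, 0, 0]}, {"offset": [0.33, 0.97, 0], "angular": [0, 0, 0]}, {"offset": [0.34, 1, 0], "angular": [0, 0, 0]}, {"offset": [0.34, 1, 0], "angular": [0, 0, 0]}]}}

```text
clock: 38.93
tool_pos: [0.68, -0.0295, 0.2153]
tool_rot: [0.843, 0.538, -0.001, -0.001]
contact_force: [-0.2, -0.2, -2.6]
grip_width: 0.0284
grip_force: 50.1
```

Request:
{"fn": "arm_command", "kwargs": {"rows": [{"offset": [0, 0.04, 0], "angular": [0, 0, 0]}, {"offset": [0, 0.09, 0], "angular": [0, 0, 0]}, {"offset": [0, 0.125, 0], "angular": [0, 0, 0]}, {"offset": [0, 0.125, 0], "angular": [0, 0, 0]}, {"offset": [0, 0.125, 0], "angular": [0, 0, 0]}]}}

```text
clock: 39.35
tool_pos: [0.6806, -0.016, 0.2167]
tool_rot: [0.844, 0.537, -0.0, 0.0]
contact_force: [-0.8, 1.1, -1.6]
grip_width: 0.0286
grip_force: 50.1
```

```bash
python3 - <<'E'
from h import *
im,d,K,M=shot("wrist"); im2=shot("scene")[0]
cv2.imwrite("pics/a5.png",np.hstack([cv2.resize(im,(400,300)),cv2.resize(im2[60:360,60:460],(400,300))])[:,:,::-1])
s=robot.state(); print(s["tool_pos"],s["contact_force"],s["grip_width"])
E
```

```text
[ 0.6806508  -0.01618315  0.21675479] [ 0.1817132   0.07725808 -2.22126301] 0.028826364321163162
```

View pics/a5.png

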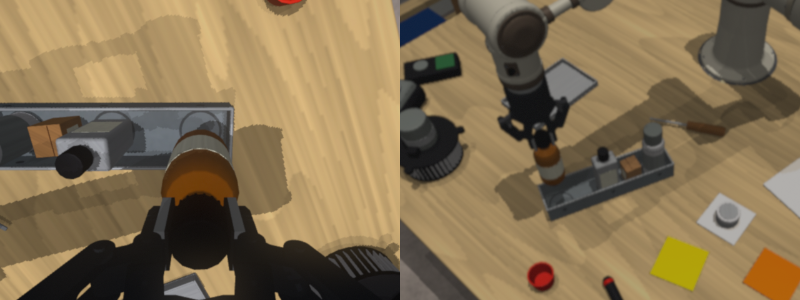

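The bottle hangs upright over its end place, the flask is back upright (75,160) and the tin is on the pad (727,212). I'll lower it.

Request:
{"fn": "arm_command", "kwargs": {"rows": [{"offset": [0, 0, -0.12], "angular": [0, 0, 0]}, {"offset": [0, 0, -0.27], "angular": [0, 0, 0]}, {"offset": [0, 0, -0.42], "angular": [0, 0, 0]}, {"offset": [0, 0, -0.56], "angular": [0, 0, 0]}, {"offset": [0, 0, -0.67], "angular": [0, 0, 0]}, {"offset": [0, 0, -0.75], "angular": [0, 0, 0]}, {"offset": [0, 0, -0.8], "angular": [0, 0, 0]}, {"offset": [0, 0, -0.8], "angular": [0, 0, 0]}]}}

```text
clock: 40.12
tool_pos: [0.6799, -0.0158, 0.1192]
tool_rot: [0.844, 0.537, -0.001, -0.001]
contact_force: [-0.1, -0.8, -1.9]
grip_width: 0.0288
grip_force: 50.1
```

Request:
{"fn": "arm_command", "kwargs": {"rows": [{"offset": [0, 0, -0.03], "angular": [0, 0, 0]}, {"offset": [0, 0, -0.055], "angular": [0, 0, 0]}, {"offset": [0, 0, -0.075], "angular": [0, 0, 0]}, {"offset": [0, 0, -0.085], "angular": [0, 0, 0]}, {"offset": [0, 0, -0.085], "angular": [0, 0, 0]}, {"offset": [0, 0, -0.085], "angular": [0, 0, 0]}]}}

```text
clock: 40.62
tool_pos: [0.6808, -0.0158, 0.1107]
tool_rot: [0.844, 0.537, 0.0, 0.0]
contact_force: [0.2, -0.4, -1.3]
grip_width: 0.0287
grip_force: 50.1
```

Request:
{"fn": "arm_command", "kwargs": {"rows": [{"offset": [0, 0, -0.01], "angular": [0, 0, 0]}, {"offset": [0, 0, -0.015], "angular": [0, 0, 0]}, {"offset": [0, 0, -0.018], "angular": [0, 0, 0]}, {"offset": [0, 0, -0.018], "angular": [0, 0, 0]}]}}

```text
clock: 40.95
tool_pos: [0.6812, -0.0158, 0.1093]
tool_rot: [0.844, 0.537, 0.0, 0.0]
contact_force: [-0.4, -0.8, 2.9]
grip_width: 0.0288
grip_force: 50.5
```

It has touched down. I'll release and rise clear.

Request:
{"fn": "arm_command", "kwargs": {"rows": [{"offset": [0, 0, 0], "angular": [0, 0, 0]}, {"offset": [0, 0, 0], "angular": [0, 0, 0]}, {"offset": [0, 0, 0], "angular": [0, 0, 0]}, {"offset": [0, 0, 0], "angular": [0, 0, 0]}, {"offset": [0, 0, 0], "angular": [0, 0, 0]}, {"offset": [0, 0, 0], "angular": [0, 0, 0]}], "grip": 1}}

```text
clock: 41.45
tool_pos: [0.6806, -0.0158, 0.1082]
tool_rot: [0.844, 0.537, -0.0, -0.0]
contact_force: [0.4, 0.3, -0.1]
grip_width: 0.0854
grip_force: 0.0
```

Request:
{"fn": "arm_command", "kwargs": {"rows": [{"offset": [0, 0, 0.2], "angular": [0, 0, 0]}, {"offset": [0, 0, 0.5], "angular": [0, 0, 0]}, {"offset": [0, 0, 0.8], "angular": [0, 0, 0]}, {"offset": [0, 0, 1], "angular": [0, 0, 0]}, {"offset": [0, 0, 1], "angular": [0, 0, 0]}]}}

```text
clock: 41.87
tool_pos: [0.6841, -0.0164, 0.2366]
tool_rot: [0.843, 0.537, 0.005, 0.004]
contact_force: [0.3, -0.1, 1.1]
grip_width: 0.0854
grip_force: 0.0
```

Request:
{"fn": "arm_command", "kwargs": {"rows": [{"offset": [-0.1, -0.3, 0.3], "angular": [0, 0, 0]}, {"offset": [-0.2, -0.6, 0.5], "angular": [0, 0, 0]}, {"offset": [-0.3, -1, 0.8], "angular": [0, 0, 0]}, {"offset": [-0.3, -1, 1], "angular": [0, 0, 0]}, {"offset": [-0.3, -1, 1], "angular": [0, 0, 0]}, {"offset": [-0.3, -1, 1], "angular": [0, 0, 0]}]}}

```text
clock: 42.37
tool_pos: [0.6455, -0.1381, 0.3524]
tool_rot: [0.844, 0.536, 0.002, 0.003]
contact_force: [0.8, 0.3, 0.7]
grip_width: 0.085
grip_force: 0.0
```

```bash
python3 - <<'E'
from h import *
c0=np.array([.5745,.0325]); a=np.array([.907,-.421]); s=robot.state(); print(s["clock"],s["tool_pos"])
for n in ["top","scene"]:
    im,d,K,M=shot(n,n+"9.png"); W=cloud(d,K,M)
    for nm,k,z0,z1,r in [("bottle",.118,.132,.15,.028),("flask",0,.127,.145,.028),("can",-.118,.14,.16,.03),("carton",-.059,.052,.066,.03)]:
        m,P=region(W,c0+a*k,r,z0,z1)
        if len(P)>5: print(n,nm,len(P),np.median(P[:,2]).round(4),np.round(cv2.minEnclosingCircle((P[:,:2]*1000).astype(np.float32))[0],1))
    m,P=region(W,(.465,.303),.045,.033,.043); 
    if len(P)>5: print(n,"tin",np.median(P,0).round(4))
im=cv2.imread("pics/scene9.png"); cv2.imwrite("pics/fin.png",cv2.resize(im[60:360,60:460],(800,600)))
E
```

```text
42.3667 [ 0.64551315 -0.13812217  0.35238644]
top bottle 150 0.1426 [682.5 -15.3]
top flask 110 0.137 [575.2  32.7]
top can 312 0.153 [467.8  83.4]
top carton 233 0.0594 [522.1  59.4]
top tin [0.4653 0.3042 0.0381]
scene bottle 168 0.1428 [682.7 -17. ]
scene flask 115 0.1365 [573.4  31.4]
scene can 287 0.1525 [467.6  82.2]
scene carton 244 0.0592 [522.   59.4]
scene tin [0.4661 0.3036 0.0376]
```

View pics/fin.png

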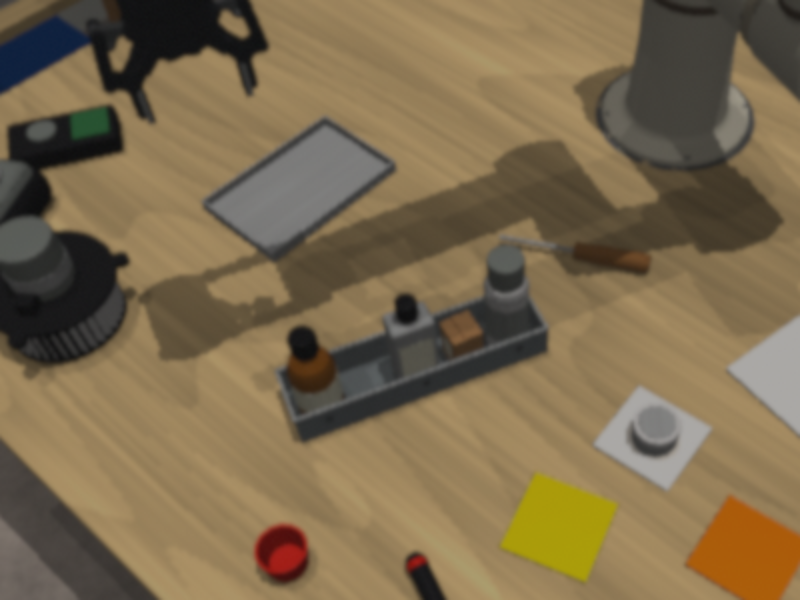

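The bottle (310,365), flask (410,335), carton (462,333) and can (507,285) are all upright in the trough. The tin is wholly on the pad (655,430), the tray is empty and the gripper is clear. I'll hand in.

```bash
python3 -c "
from plant import robot
print(robot.sign_off())"
```

```text
the job is handed in; nothing more can be done
None
```

I handed the job in at about 42 s: the flux tin stands wholly on the smaller white pad, the bottle and flask are back on their trough places within about 2 mm, and the spray can and carton measure where they started.

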